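# Unlock and load the laboratory shaker

### The arm

A 6-joint arm with a two-finger parallel gripper is mounted at the origin on the work surface. World frame = base frame: x ahead of the robot, y to its left, z up, the work surface at z = 0. Lengths are in m, angles in rad, forces in N, time in s.
With the tool pointing down it reaches from about 0.425 to 1.125 m from the base axis. Payload 14.9 kg.
Tool frame: the origin (TCP) lies on the centre line of the jaws, within the pads' length; the fingertips stand 25 mm ahead of it and the grasp point (between the pads) lies 6 mm ahead of it; z points along the fingers, x is the direction in which the jaws open and shut, and the axes are right-handed (so a half turn about z gives the same grasp; the last joint's range is limited). The gripper opens to 91 mm and grips with 3 to 60 N. Pads are 32 mm wide; open, the fingers measure 118 mm over their backs; the gripper's body (76 mm by 178 mm) begins 60 mm behind the grasp point.
Start: joints at [1.182, 0.379, 1.734, -0, 1.028, -0.033], TCP at [0.244, 0.656, 0.239] pointing down, gripper open.
Joint ranges: [-2.77, 2.77], [-0.74, 2.19], [0, 2.66], [-1.06, 4.2], [0.31, 2.87], [-3.08, 3.08]. Speed limits (rad/s): [1.89, 1.89, 2.39, 3.14, 3.14, 3.14].

### API

Orientations are given as a unit quaternion [x, y, z, w].
In Python, from bench import bot, viewer, spotter gives the robot as it stands.
- The arm moves only by the tool jog_arm, never from a script. Its argument "moves" is one flat list of numbers, 5 for each row, row after row: the gripper's target within -1 to 1 (shut at 1, half-way at 0, fully open at -1), then the shift along the tool's x, y, z scaled (see below), then the turn about the tool's z scaled (see below). A call has 1 to 5 rows; each row is the pose to reach, as a shift and turn from the pose commanded when the call began, along the tool's axes at that moment, turning the shorter way round; what a row does not reach only later rows make up. The controller multiplies each number of a shift by 120 mm and each number of a turn by 2 pi rad. A row lasts 1/12 s, in which the tool goes at most 41.7 mm and 7.16 degrees, less where a joint would pass 70% of its speed; a pose out of reach is approached as far as the arm can. A call with a number of a shift or a turn outside -1 to 1 is refused whole. A call with a gripper value outside its range is refused whole. The fingers move at their own pace and stop on an object; "newtons" is the grip in N (left out, the last holds). Time passes only in rows, so rows that repeat a pose let the fingers close. It gives the time, the measured TCP pose, the force and the opening at its end, in the units of the state.
- bot.get_state(): the state, without advancing time (a new reading comes with each control period).
- viewer.capture(name): name is "scene" or "top" or "wrist"; returns (picture, depth): 420x560x3 uint8, red, green, blue; 420x560 float32, m along the optical axis (not along the pixel's ray), 0 where there is no reading.
- viewer.camera_info(name): a dict with "fov_y" (degrees; the focal length in pixels is half the picture's height over the tangent of half this angle, whatever the lens; pixels are square), "cx", "cy" (the principal point, pixels), "dist_coeffs" ([k1, k2, p1, p2, k3] as OpenCV has them; the pictures are not rectified), "world_from_camera" (4x4, takes a point from camera to world coordinates); the wrist camera has in their place "T_tool_cam" (4x4, takes a point from camera to tool coordinates, whose origin is the TCP and whose axes are the tool frame's). Camera axes: x right, y up, looking along -z (the intrinsics and any distortion apply to the point x, -y, -z); pixel columns grow to the right and rows downward; lengths in m; the calibration is good to about 2 mm. A picture is of the moment at which its call begins: read the wrist's pose just before it. camera_info takes no time and is no camera call.
- bot.finish_job(): hands the job in, once; it reports no verdict.
Trained networks look in the newest picture that a camera, given by its name, has taken for a name from the list of things; names that differ only in an ending like _2 or _b are one class to them, and where a whole thing is asked for, a point or a joint stands for the part that bears it (a point fixed in the world has none). Each returns a list of dicts, best first, with "conf" (0 to 1); they miss things now and then, are a little off and sometimes report something else, mostly with a low value. They report only what shows in the picture. A call takes as long as a camera call. They do not tell look-alikes from the thing itself.
- spotter.search_frame(camera, name): "at" ([column, row] in pixels, amid what is visible of it).
- spotter.regions_of(camera, name): "mask" (420x560 bool, what is visible of it) and "at" ([column, row] in pixels, amid what is visible of it).
The state is a dict: "time_s": time; "joints": joint angles; "joint_vel": joint speeds; "joint_efforts": joint torques, N m; "tool_pos": TCP position; "tcp_rot": TCP orientation; "wrist_force": force on the tool from outside, world axes, zero at the start; "wrist_torque": the same for the moment, N m; "gripper_width": finger opening in m.
Only numpy, scipy, OpenCV 4.12 (cv2) and the standard library are available. Lean on these libraries where they do the work, as an engineer would, in place of code of your own. Each camera call takes 0.05 s, during which the arm holds its last target.

### The job

Get the bench shaker ready and start it: draw the red-headed transit pin out of its bore and hang it by its collar in the open side notch of the yellow bracket, then slide the deck by its black knob all the way to its working stop, then seat the blue jar carrier flat on the deck over the two alignment pegs. Then stand every amber sample jar upright on the carrier's floor, and only when all are aboard press the green start button fully down. If a jar gets shifted, put it right, and leave the other things on the bench where they are.

Things in the scene. Friction and masses are not known exactly. Their poses are not given: they have to be found in the camera images.
- shaker: White flat shaker housing fixed on the bench, top 40 mm high, x -140..+90, y -135..+115 mm about its origin (on the bench). z up, -x = front (robot side), +y = way the deck slides. On its front right corner a yellow bracket plate, 18 mm thick, top 90 mm above the bench, x -135..-85, y -135..-45 mm, with the upright bore (14.5 mm wide, at x -110, y -70) and the side notch.
- notch (a point): Parking place in the bracket's side notch, at the level of its top face. The notch is a slot 16 mm wide through the plate, along the shaker's y, open at the plate's -y edge 23 mm from this point, closed 17 mm to the +y side. A parked pin hangs upright here, shank in the slot, collar on the plate, axis within 10 mm of this point. Axes as the shaker's.
- pin: Loose transit pin, 86 mm long, 120 g; at the start upright in the bore and on through the deck's tongue, locking the deck. Origin on its axis at the underside of the steel collar (28 mm wide, 6 mm thick) that rests on the bracket; z up. Red round head 22 mm wide from 6 to 40 mm above the origin; steel shank 12 mm wide down to 46 mm below it.
- deck (a joint): Slide of the aluminium deck along the shaker's +y, in m: 0 = transit position (pinned), 0.05 = working stop. Stays where it is left; friction about 6 N.
- deck_seat (a point): Centre of the deck's top face (deck 170 x 170 x 12 mm, top 64 mm above the bench), midway between two steel alignment pegs 50 mm either side of it along y; pegs 12 mm wide, 10 mm high, coned tips. Axes as the shaker's, moves with the deck.
- deck_handle (a point): Centre of the top of the black knob by which the deck is slid: upright, round, 18 mm wide, 56 mm tall, standing at the deck's front edge (top 120 mm above the bench). Moves with the deck.
- carrier: Loose blue jar carrier, 154 (x) x 166 (y) mm, about 450 g. Origin: centre of underside, z up. Floor 14 mm thick, rim 10 mm higher, 4 mm thick; 16 mm peg holes at y +-50. Grip wall along y: 14 mm thick, 130 long, top at z 80. Seated: origin on deck_seat, x along its x, either way round. Room for four jars, at x +-41, y +-46, undersides then at z 14.
- jar1: Amber glass sample jar with white lid, 54 mm wide, 62 mm tall, about 150 g, heavy below. Origin at the centre of its underside, z up. May be absent (2 to 4 jars are there).
- jar2: Amber glass sample jar with white lid, 54 mm wide, 62 mm tall, about 150 g, heavy below. Origin at the centre of its underside, z up. May be absent (2 to 4 jars are there).
- jar3: Amber glass sample jar with white lid, 54 mm wide, 62 mm tall, about 150 g, heavy below. Origin at the centre of its underside, z up. May be absent (2 to 4 jars are there).
- jar4: Amber glass sample jar with white lid, 54 mm wide, 62 mm tall, about 150 g, heavy below. Origin at the centre of its underside, z up. May be absent (2 to 4 jars are there).
- start (a joint): Travel of the green spring start button, in m: 0 = up, 0.006 = fully down (about 5 N); 4 mm counts as pressed.
- start_top (a point): Centre of the top of the green start button (30 mm wide, in a black housing) on a grey block 25 mm high, front left on the shaker housing; pressed straight down.
- lid_a: Brass-coloured jar lid lying on the bench, 68 mm wide, 10 mm high. Leave alone.
- lid_b: Brass-coloured jar lid lying on the bench, 68 mm wide, 10 mm high. Leave alone.
- reagent: Glass bottle with blue cap, 70 mm wide, 150 mm tall. Leave alone.
- beaker: Open glass beaker, 76 mm wide, 95 mm tall. Leave alone.
- petri: Clear stack of dishes, 90 mm wide, 45 mm tall. Leave alone.
- spatula: Spatula lying on the bench, 190 mm long. Leave alone.
- empty_jar: Empty open greenish jar, 66 mm wide, 65 mm tall. Leave alone.
Things that resemble listed ones, but are neither listed nor needed, are in the scene too. What is shaped like the jar2 but pink is not meant.

How it is judged:
On the way, in this order (a step that is already met when the one before it is completed fails the run):
1. the pin hangs released in the side notch (x of pin in the frame of notch between -0.007 and 0.007 m and y of pin in the frame of notch between -0.013 and 0.015 m and z of pin in the frame of notch between -0.004 and 0.003 m and angle between pin's own z axis and vertical below 0.1 rad and contact force between the fingers and pin below 0.2 N), for 0.2 s.
2. the deck is at its working stop (value of joint deck above 0.042 m), for 0.2 s.
3. the carrier is seated on the pegs and released (x of carrier in the frame of deck_seat between -0.005 and 0.005 m and y of carrier in the frame of deck_seat between -0.005 and 0.005 m and z of carrier in the frame of deck_seat between -0.003 and 0.003 m and angle between the x axis of carrier and the x axis of deck_seat, either way round below 0.09 rad and angle between carrier's own z axis and vertical below 0.04 rad and contact force between the fingers and carrier below 0.2 N), for 0.2 s.
4. all jars stand on the carrier (x of jar1 in the frame of carrier between -0.07 and 0.07 m and y of jar1 in the frame of carrier between -0.078 and 0.078 m and z of jar1 in the frame of carrier between 0.01 and 0.018 m and angle between each of jar1, jar2, jar3, jar4's own z axis and vertical below 0.12 rad and contact force between the fingers and jar1 below 0.2 N and x of jar2 in the frame of carrier between -0.07 and 0.07 m and y of jar2 in the frame of carrier between -0.078 and 0.078 m and z of jar2 in the frame of carrier between 0.01 and 0.018 m and contact force between the fingers and jar2 below 0.2 N and x of jar3 in the frame of carrier between -0.07 and 0.07 m and y of jar3 in the frame of carrier between -0.078 and 0.078 m and z of jar3 in the frame of carrier between 0.01 and 0.018 m and contact force between the fingers and jar3 below 0.2 N and x of jar4 in the frame of carrier between -0.07 and 0.07 m and y of jar4 in the frame of carrier between -0.078 and 0.078 m and z of jar4 in the frame of carrier between 0.01 and 0.018 m and contact force between the fingers and jar4 below 0.2 N), for 0.2 s.
5. the start button is pressed (value of joint start above 0.004 m), for 0.05 s.
At the end, for the whole second after the job is handed in: Pin hangs upright in the side notch, collar on the plate (4 mm); deck within 8 mm of its working stop; carrier flat on the pegs (5 mm, 5 degrees); every jar present upright (7 degrees) on the carrier floor; button pressed and up again; all released and at rest; nothing else moved over 30 mm (all of step 1 and all of step 3 and all of step 4 and value of joint deck above 0.042 m and value of joint start below 0.002 m and linear speed of each of carrier, jar1, jar2, jar3, jar4, pin below 0.02 m/s); the robot touches nothing.
It fails at once if another thing on the bench was moved more than 30 mm (distance of any of lid_a, lid_b, reagent, beaker, petri, spatula, empty_jar from where it was at the start of the episode above 0.03 m).
It fails at once if the start button was pressed while a jar still stood on the bench (value of joint start above 0.004 m and height (world z) of any of jar1, jar2, jar3, jar4 below 0.03 m).
Of jar1, jar2, jar3, jar4 only 2 to 4 are there at a start; the rules pass over those that are not, and their reading is None.
At some moment in a run one of jar1, jar2, jar3, jar4 may be knocked a few centimetres aside while the robot is not near it.
It also fails if it takes over 210 s, if anything falls off the work surface, if the arm or the gripper's body presses on something with over 40 N, if the wrist force passes 120 N, or if a joint passes its speed limit or range.

## Working session

There is one attempt and no reset: what is moved stays moved. The work goes in short steps, Python scripts to look and compute and a tool call to move; the robot and the scene stay as the last step left them, time stands still between calls to the robot, and variables do not carry over. Pictures are saved under pics/ and viewed, and the job is handed in when it is done.

Besides the shell and the picture viewer there is one more tool, called after "Request:" by a JSON object that holds its "op" and its "data", one argument or row to a line. jog_arm: Moves the arm, as the interface text tells. Its arguments: {"type":"object","properties":{"moves":{"type":"array","items":{"type":"number"}},"newtons":{"type":"number"}},"required":["moves"]}

```bash
ls; mkdir -p pics
python3 - <<'E'
from bench import bot, viewer, spotter
import cv2
print(bot.get_state())
for n in ["scene","top","wrist"]:
    p,d=viewer.capture(n)
    cv2.imwrite(f"pics/{n}0.png",p[:,:,::-1])
    print(n,viewer.camera_info(n))
E
```

```text
pics
{'time_s': 0.0, 'joints': array([ 1.18173030e+00,  3.79429696e-01,  1.73478810e+00,  1.21307183e-05,
        1.02847934e+00, -3.32562654e-02]), 'joint_vel': array([0.00042662, 0.00288095, 0.00113307, 0.00042852, 0.00038093,
       0.00029023]), 'joint_efforts': array([ 2.57948966e-03, -7.63730192e+01, -4.34375131e+01,  6.51425449e-02,
        4.22814803e-02, -6.37472453e-05]), 'tool_pos': array([0.24367794, 0.65582095, 0.23826983]), 'tcp_rot': array([ 8.21083120e-01,  5.70808378e-01, -4.66488080e-04,  2.95614909e-04]), 'wrist_force': array([ 0.23597661,  0.42802545, -0.47481546]), 'wrist_torque': array([-0.06321478,  0.01965317, -0.00310029]), 'gripper_width': 0.0912929585357457}
scene {'fov_y': 44.72022950213916, 'cx': 277.2712785299572, 'cy': 215.51298946577833, 'dist_coeffs': array([-0.02602527,  0.        ,  0.        ,  0.        ,  0.        ]), 'world_from_camera': array([[ 0.40653158, -0.66902537,  0.62220345,  1.41237732],
       [ 0.91354209,  0.30746046, -0.26628726, -0.3040824 ],
       [-0.01315002,  0.67666322,  0.73617523,  1.1025755 ],
       [ 0.        ,  0.   
[... 308 characters left out ...]
679,  0.00801789, -0.00788266,  0.05419656],
       [-0.00671247,  0.13674252,  0.99058388,  1.39427667],
       [ 0.        ,  0.        ,  0.        ,  1.        ]])}
wrist {'fov_y': 67.26899192561521, 'cx': 275.57929271173697, 'cy': 208.85126680656344, 'dist_coeffs': array([-0.02772474,  0.        ,  0.        ,  0.        ,  0.        ]), 'T_tool_cam': array([[ 9.99999955e-01, -1.94600671e-04, -2.29325865e-04,
         6.15760619e-04],
       [-2.51610608e-04, -9.59006472e-01, -2.83384056e-01,
        -8.04685109e-02],
       [-1.64778261e-04,  2.83384101e-01, -9.59006478e-01,
        -1.45625007e-01],
       [ 0.00000000e+00,  0.00000000e+00,  0.00000000e+00,
         1.00000000e+00]])}
```

View pics/scene0.png

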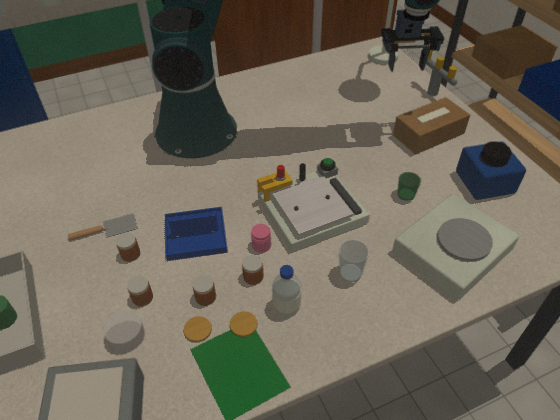

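View pics/top0.png

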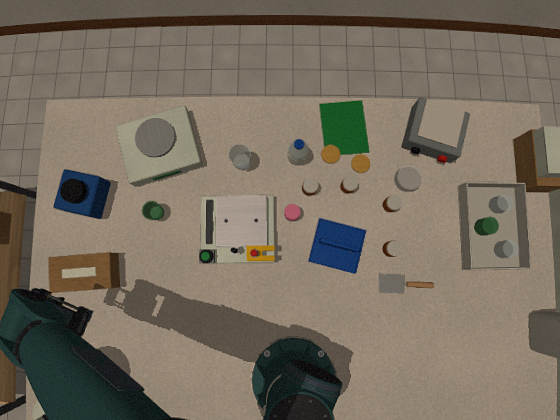

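View pics/wrist0.png

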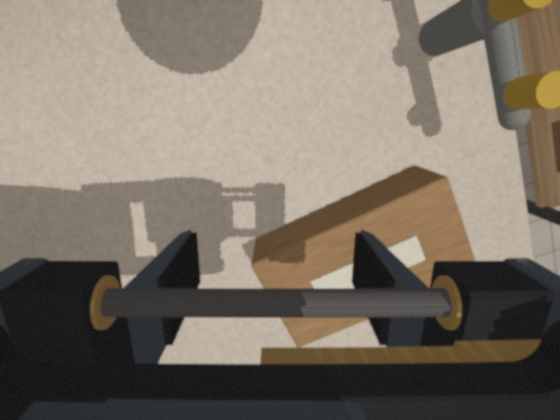

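```bash
cat > h.py <<'E'
import numpy as np, cv2
from bench import bot, viewer, spotter
from scipy.spatial.transform import Rotation as R
def K(ci): 
    f=210/np.tan(np.radians(ci['fov_y'])/2); return np.array([[f,0,ci['cx']],[0,f,ci['cy']],[0,0,1.]])
def pose(cam,st=None):
    ci=viewer.camera_info(cam)
    if 'T_tool_cam' in ci:
        st=st or bot.get_state()
        T=np.eye(4);T[:3,:3]=R.from_quat(st['tcp_rot']).as_matrix();T[:3,3]=st['tool_pos']
        return ci,T@ci['T_tool_cam']
    return ci,ci['world_from_camera']
def rays(cam,px,st=None):
    ci,T=pose(cam,st)
    u=cv2.undistortPoints(np.array(px,float).reshape(-1,1,2),K(ci),ci['dist_coeffs']).reshape(-1,2)
    d=np.c_[u[:,0],-u[:,1],-np.ones(len(u))]
    return T[:3,3],d@T[:3,:3].T
def onz(cam,px,z,st=None):
    o,d=rays(cam,px,st); return o+d*((z-o[2])/d[:,2])[:,None]
def cloud(cam,depth,mask=None,st=None):
    m=(depth>0) if mask is None else (mask&(depth>0))
    v,u=np.nonzero(m)
    o,d=rays(cam,np.c_[u,v],st); return o+d*depth[v,u][:,None], np.c_[u,v]
def proj(cam,P,st=None):
    ci,T=pose(cam,st); q=(np.atleast_2d(P)-T[:3,3])@T[:3,:3]; q=q*[1,-1,-1]
    return cv2.projectPoints(q.reshape(-1,1,3),np.zeros(3),np.zeros(3),K(ci),ci['dist_coeffs'])[0].reshape(-1,2)
def toolmove(target,yaw=None,st=None):
    "shift numbers in tool axes/120mm from current measured pose"
    st=st or bot.get_state(); M=R.from_quat(st['tcp_rot']).as_matrix()
    return (np.array(target)-st['tool_pos'])@M/0.12
E
cat > a.py <<'E'
from h import *
for cam in ["top","scene"]:
    p,d=viewer.capture(cam); np.savez(f"{cam}0.npz",p=p,d=d)
    for n in ["shaker","pin","notch","deck","deck_handle","deck_seat","carrier","jar1","start_top","lid_a","reagent","beaker"]:
        try: r=spotter.regions_of(cam,n)
        except Exception as e: print(n,e); continue
        for q in r[:6]:
            if q['conf']<.2: continue
            P,_=cloud(cam,d,q['mask']); 
            print(cam,n,round(q['conf'],2),np.round(q['at']),len(P),np.round(np.median(P,0),3),np.round(np.percentile(P,98,axis=0),3),np.round(np.percentile(P,2,axis=0),3))
p=np.load("top0.npz")['p'][160:300,180:420]
cv2.imwrite("pics/topcrop.png",cv2.resize(p,None,fx=3.3,fy=3.3,interpolation=cv2.INTER_CUBIC)[:,:,::-1])
E
python3 a.py
```

```text
top shaker 0.61 [236. 233.] 4947 [0.503 0.192 0.063] [0.613 0.313 0.093] [0.395 0.073 0.036]
top pin 0.52 [258. 249.] 62 [0.423 0.13  0.128] [0.433 0.145 0.135] [0.411 0.119 0.091]
top pin 0.37 [405. 179.] 576 [ 0.684 -0.393  0.045] [ 0.726 -0.354  0.051] [ 0.645 -0.436  0.011]
top notch 0.95 [238. 228.] 4964 [0.504 0.192 0.063] [0.615 0.313 0.093] [0.395 0.073 0.034]
top notch 0.46 [298. 152.] 425 [ 0.754 -0.01   0.105] [0.789 0.02  0.153] [ 0.734 -0.042  0.024]
top deck 0.8 [238. 223.] 2640 [0.528 0.18  0.064] [0.615 0.259 0.072] [0.441 0.096 0.058]
top deck_handle 0.68 [239. 222.] 2607 [0.528 0.181 0.064] [0.613 0.26  0.072] [0.438 0.098 0.059]
top deck_seat 0.57 [242. 222.] 2547 [0.528 0.181 0.064] [0.612 0.257 0.072] [0.438 0.098 0.059]
top carrier 0.6 [336. 243.] 2272 [ 0.45  -0.148  0.015] [ 0.535 -0.063  0.082] [ 0.368 -0.232  0.002]
top jar1 0.81 [391. 206.] 219 [ 0.593 -0.329  0.06 ] [ 0.616 -0.31   0.067] [ 0.572 -0.356  0.008]
top jar1 0.76 [291. 213.] 218 [0.56  0.009 0.062] [0.586 0.032 0.068] [ 0.538 -0.015  0.012]
top jar1 0.71 [349. 184.] 220 [ 0.656 -0.184  0.061] [
[... 2678 characters left out ...]
76]
scene start_top 0.31 [352. 258.] 1017 [0.751 0.187 0.061] [0.787 0.222 0.096] [0.716 0.152 0.007]
scene lid_a 0.73 [198. 329.] 584 [ 0.749 -0.236  0.009] [ 0.778 -0.206  0.013] [ 0.714 -0.266 -0.001]
scene lid_a 0.71 [243. 326.] 550 [ 0.781 -0.13   0.009] [ 0.811 -0.1    0.014] [ 0.75  -0.16   0.004]
scene lid_a 0.44 [308. 204.] 6215 [0.534 0.175 0.061] [0.622 0.312 0.091] [0.404 0.069 0.009]
scene reagent 0.67 [286. 294.] 1186 [ 0.791 -0.019  0.094] [0.807 0.017 0.151] [ 0.758 -0.044  0.007]
scene reagent 0.38 [243. 324.] 515 [ 0.782 -0.131  0.009] [ 0.811 -0.104  0.014] [ 0.751 -0.16   0.004]
scene beaker 0.97 [352. 256.] 1019 [0.749 0.187 0.062] [0.787 0.222 0.096] [0.715 0.152 0.008]
```

View pics/topcrop.png

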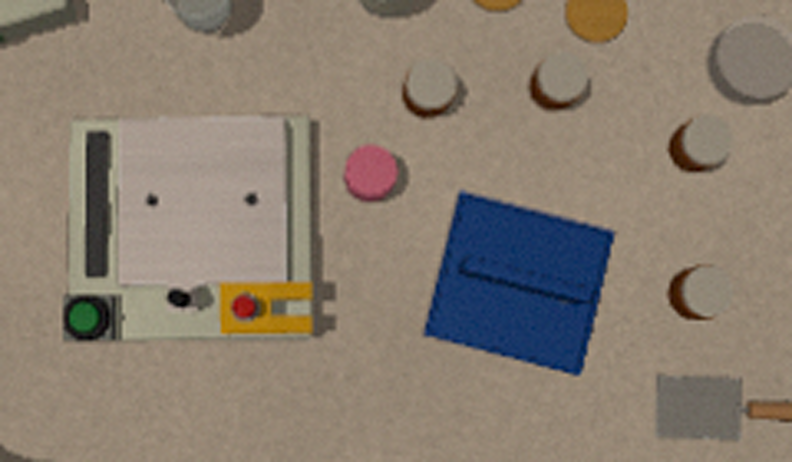

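```bash
cat >> h.py <<'E'
def plan(target,yaw=0.0,st=None):
    st=st or bot.get_state(); M=R.from_quat(st['tcp_rot']).as_matrix()
    y0=np.arctan2(M[1,0],M[0,0]); dy=(yaw-y0+np.pi)%(2*np.pi)-np.pi
    print('shift',np.round((np.array(target)-st['tool_pos'])@M/0.12,3),'turn',round(-dy/2/np.pi,4),'yaw now',round(np.degrees(y0),2),'pos',np.round(st['tool_pos'],4),'t',st['time_s'])
E
python3 - <<'E'
from h import *
s=3.3
f=lambda u,v:(180+(u+.5)/s-.5,160+(v+.5)/s-.5)
pegs=onz("top",[f(152,200),f(251,199)],.074); print(pegs)
print(onz("top",[f(244,307)],.130), 'knob',onz("top",[f(179,297)],.12),'btn',onz("top",[f(86,317)],.088))
d=np.load("top0.npz"); P,uv=cloud("top",d['d'])
p=d['p'][uv[:,1],uv[:,0]].astype(int)
m=(abs(P[:,2]-.064)<.008)&(abs(P[:,0]-.528)<.12)&(abs(P[:,1]-.18)<.12)
r=cv2.minAreaRect(P[m][:,:2].astype(np.float32)*1000);print(r)
m=(abs(P[:,2]-.04)<.06)&(abs(P[:,0]-.45)<.13)&(abs(P[:,1]+.148)<.13)&(p[:,2]>p[:,0]*2)&(p[:,2]>60)
print(m.sum())
r=cv2.minAreaRect(P[m&(P[:,2]<.03)][:,:2].astype(np.float32)*1000);print('carrier',r)
w=m&(P[:,2]>.07);print('wall',w.sum(),cv2.minAreaRect(P[w][:,:2].astype(np.float32)*1000))
E
```

```text
[[0.52866815 0.22837938 0.074     ]
 [0.53053352 0.12897386 0.074     ]]
[[0.42068319 0.13090201 0.13      ]] knob [[0.42994792 0.19404625 0.12      ]] btn [[0.4106076  0.28896637 0.088     ]]
((517.5610961914062, 193.61036682128906), (203.28921508789062, 207.2661895751953), 3.8242247104644775)
2104
carrier ((451.1040954589844, -148.72152709960938), (168.8718719482422, 151.56358337402344), 75.4739990234375)
wall 173 ((453.29534912109375, -146.0778045654297), (126.44751739501953, 14.7195463180542), 75.04789733886719)
```

Request:
{"op": "jog_arm", "data": {
  "moves": [-1,-0.95,0.8,0,0.1,-1,-0.95,0.8,0,0.1,-1,-0.95,0.8,0,0.1,-1,-0.95,0.8,0,0.1,-1,-0.95,0.8,0,0.1]
}}

```text
time_s: 1.87
tool_pos: [0.295, 0.5121, 0.2388]
tcp_rot: [0.958, 0.287, -0.0, 0.001]
wrist_force: [-0.4, 0.6, 0.3]
gripper_width: 0.091
```

```bash
python3 -c "
from h import *
plan([.385,.33,.25],0)"
```

```text
shift [-0.207  1.68  -0.091] turn 0.0926 yaw now 33.33 pos [0.295  0.5121 0.2388] t 1.8667
```

Request:
{"op": "jog_arm", "data": {
  "moves": [-1,-0.12,1,-0.09,0.0926,-1,-0.12,1,-0.09,0.0926,-1,-0.12,1,-0.09,0.0926,-1,-0.12,1,-0.09,0.0926,-1,-0.12,1,-0.09,0.0926]
}}

```text
time_s: 2.28
tool_pos: [0.3499, 0.4067, 0.2502]
tcp_rot: [1.0, -0.001, 0.0, -0.0]
wrist_force: [0.4, 0.4, 0.3]
gripper_width: 0.0914
```

```bash
python3 -c "
from h import *
plan([.43,.131,.25],0.018)"
```

```text
shift [6.710e-01 2.296e+00 1.000e-03] turn -0.0031 yaw now -0.08 pos [0.3499 0.4067 0.2502] t 2.2833
```

Request:
{"op": "jog_arm", "data": {
  "moves": [-1,0.35,1,0,-0.003,-1,0.35,1,0,-0.003,-1,0.35,1,0,-0.003,-1,0.35,1,0,-0.003]
}}

```text
time_s: 2.62
tool_pos: [0.3929, 0.2841, 0.2497]
tcp_rot: [1.0, 0.012, 0.0, 0.0]
wrist_force: [0.2, -0.1, -0.1]
gripper_width: 0.091
```

Request:
{"op": "jog_arm", "data": {
  "moves": [-1,0.3,1,0,0,-1,0.3,1,0,0,-1,0.3,1,0,0,-1,0.3,1,0,0]
}}

```text
time_s: 2.95
tool_pos: [0.4326, 0.1649, 0.25]
tcp_rot: [1.0, 0.011, 0.0, 0.0]
wrist_force: [0.2, 0.8, 0.5]
gripper_width: 0.0912
```

Request:
{"op": "jog_arm", "data": {
  "moves": [-1,0,0.28,0,0,-1,0,0.28,0,0,-1,0,0.28,0,0]
}}

```text
time_s: 3.2
tool_pos: [0.4321, 0.1352, 0.2499]
tcp_rot: [1.0, 0.012, 0.0, -0.0]
wrist_force: [-0.5, 1.0, 0.4]
gripper_width: 0.0912
```

```bash
cat > w.py <<'E'
from h import *
import sys
st=bot.get_state(); p,d=viewer.capture("wrist"); np.savez(f"w_{sys.argv[1]}.npz",p=p,d=d,pos=st['tool_pos'],rot=st['tcp_rot'])
cv2.imwrite(f"pics/w_{sys.argv[1]}.png",p[:,:,::-1]); print(np.round(st['tool_pos'],4),st['time_s'])
E
python3 w.py 1
```

```text
[0.4321 0.1352 0.2499] 3.2
```

View pics/w_1.png

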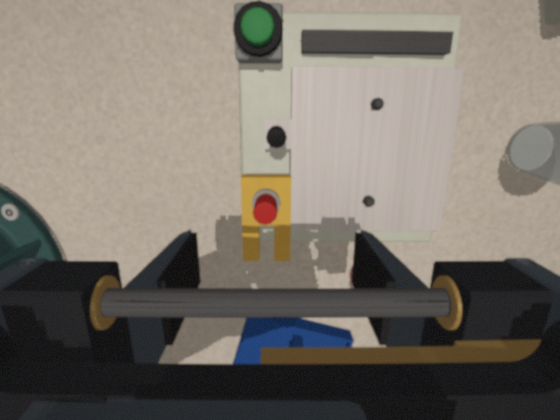

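Run:
```python
from h import *
w=np.load("w_1.npz"); p=w['p'];st={'tool_pos':w['pos'],'tcp_rot':w['rot']}
c=np.concatenate([p[170:270,225:310]]); cv2.imwrite("pics/c1.png",cv2.resize(c,None,fx=6,fy=6,interpolation=cv2.INTER_CUBIC)[:,:,::-1])
c=p[0:170,225:400]; cv2.imwrite("pics/c2.png",cv2.resize(c,None,fx=3.5,fy=3.5,interpolation=cv2.INTER_CUBIC)[:,:,::-1])
P,uv=cloud("wrist",w['d'],None,st)
col=p[uv[:,1],uv[:,0]].astype(int)
red=(col[:,0]>120)&(col[:,1]<60)&(col[:,2]<60)&(P[:,2]>.126)&(P[:,2]<.14)
print('red top',red.sum(),P[red].mean(0),(P[red].max(0)+P[red].min(0))/2,np.ptp(P[red],0))
plate=(col[:,0]>150)&(col[:,1]>100)&(col[:,2]<70)&(abs(P[:,2]-.09)<.008)&(P[:,1]>.05)&(P[:,1]<.2)
print('plate',plate.sum(),cv2.minAreaRect(P[plate][:,:2].astype(np.float32)*1000),np.median(P[plate][:,2]))
k=(col.max(1)<60)&(abs(P[:,2]-.12)<.006)&(abs(P[:,0]-.43)<.04)&(abs(P[:,1]-.19)<.04)
print('knob',k.sum(),P[k].mean(0),np.ptp(P[k],0))
g=(col[:,1]>col[:,0]*1.6)&(col[:,1]>50)&(P[:,2]>.07)&(P[:,2]<.1)
print('btn',g.sum(),P[g].mean(0),np.ptp(P[g],0))
pegs=onz("wrist",[(377,103.5),(368.5,201)],.074,st);print(pegs, np.degrees(np.arctan2(-(pegs[0]-pegs[1])[0],(pegs[0]-pegs[1])[1])))
```

```text
red top 387 [0.42267098 0.13510977 0.12958761] [0.42261013 0.13459972 0.12918422] [0.01858044 0.01935859 0.00576301]
plate 365 ((422.6186828613281, 126.835205078125), (47.54262161254883, 63.96984100341797), 1.241342306137085) 0.08967068481699536
knob 266 [0.43111132 0.19892638 0.11963945] [0.013808   0.0157999  0.00685384]
btn 1012 [0.41207178 0.2924092  0.08622889] [0.02927632 0.03219804 0.01374045]
[[0.52854254 0.23049698 0.074     ]
 [0.53062374 0.13239813 0.074     ]] 1.2153626289342871
```

View pics/c1.png

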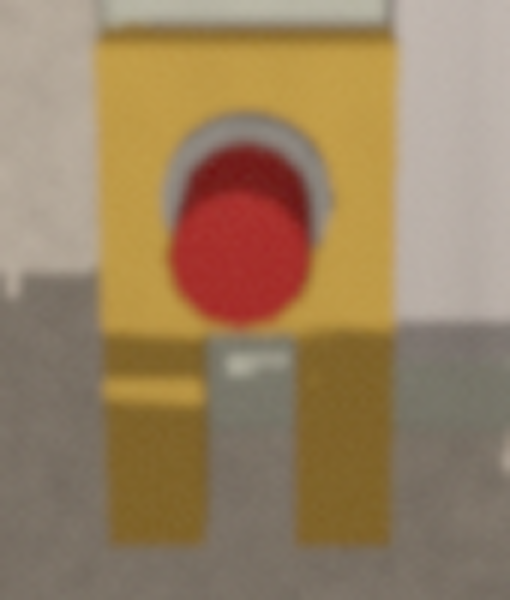

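View pics/c2.png

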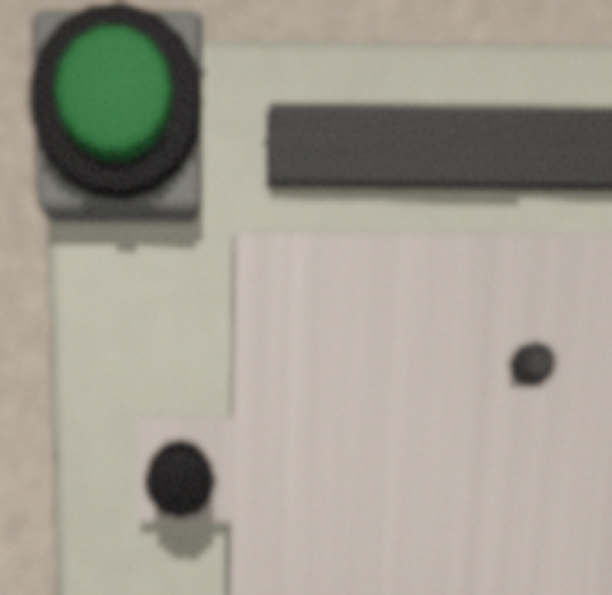

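Request:
{"op": "jog_arm", "data": {
  "moves": [-0.4,-0.079,0,0.5,0,-0.4,-0.079,0,0.5,0,-0.4,-0.079,0,0.5,0]
}}

```text
time_s: 3.5
tool_pos: [0.4199, 0.1361, 0.1864]
tcp_rot: [1.0, 0.014, -0.003, 0.001]
wrist_force: [-0.9, 0.7, -1.4]
gripper_width: 0.0742
```

Request:
{"op": "jog_arm", "data": {
  "moves": [-0.4,0,0,0.3,0,-0.4,0,0,0.54,0,-0.4,0,0,0.54,0]
}}

```text
time_s: 3.75
tool_pos: [0.4208, 0.136, 0.1221]
tcp_rot: [1.0, 0.014, -0.003, 0.001]
wrist_force: [-1.8, -0.9, -0.6]
gripper_width: 0.0638
```

```bash
python3 w.py 2; python3 -c "
from h import *
plan([.4226,.135,.125],0.021)"
```

```text
[0.4208 0.136  0.1221] 3.75
shift [ 0.007  0.009 -0.006] turn 0.0011 yaw now 1.6 pos [0.4218 0.1361 0.1243] t 3.8
```

View pics/w_2.png

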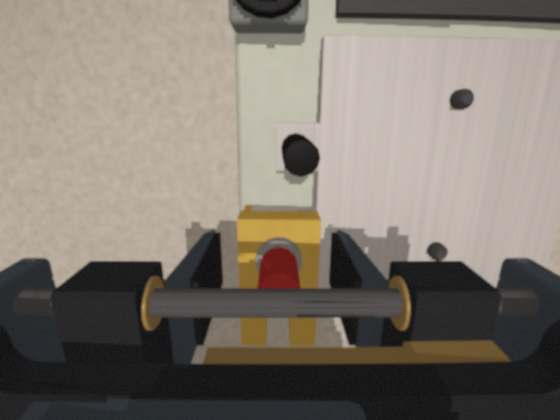

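Request:
{"op": "jog_arm", "data": {
  "moves": [1,0,0,0,0,1,0,0,0,0,1,0,0,0,0,1,0,0,0,0,1,0,0,0,0],
  "newtons": 30
}}

```text
time_s: 4.22
tool_pos: [0.4231, 0.1358, 0.1259]
tcp_rot: [1.0, 0.013, 0.001, -0.0]
wrist_force: [0.6, 0.6, -0.9]
gripper_width: 0.0332
```

Request:
{"op": "jog_arm", "data": {
  "moves": [1,0,0,0,0,1,0,0,0,0,1,0,0,0,0]
}}

```text
time_s: 4.47
tool_pos: [0.4228, 0.1357, 0.1252]
tcp_rot: [1.0, 0.013, 0.0, -0.0]
wrist_force: [-1.3, -0.3, 7.5]
gripper_width: 0.0215
```

Gripped (21.5 mm ≈ head). Lift 60 mm.

Request:
{"op": "jog_arm", "data": {
  "moves": [1,0,0,-0.1,0,1,0,0,-0.3,0,1,0,0,-0.5,0,1,0,0,-0.5,0,1,0,0,-0.5,0]
}}

```text
time_s: 4.88
tool_pos: [0.4231, 0.1358, 0.1857]
tcp_rot: [1.0, 0.013, 0.001, -0.0]
wrist_force: [-1.2, 0.6, -2.0]
gripper_width: 0.0212
```

```bash
python3 w.py 3; python3 -c "
from h import *
print(bot.get_state()['gripper_width'],bot.get_state()['wrist_force'])
plan([.4228+.0009,.1357-.042,.186],0.021)"
```

```text
[0.4231 0.1358 0.1857] 4.8833
0.02127160153558423 [ 0.2285391   0.33214588 -1.26011187]
shift [ 0.001  0.349 -0.01 ] turn 0.001 yaw now 1.55 pos [0.4224 0.1356 0.1848] t 4.9333
```

View pics/w_3.png

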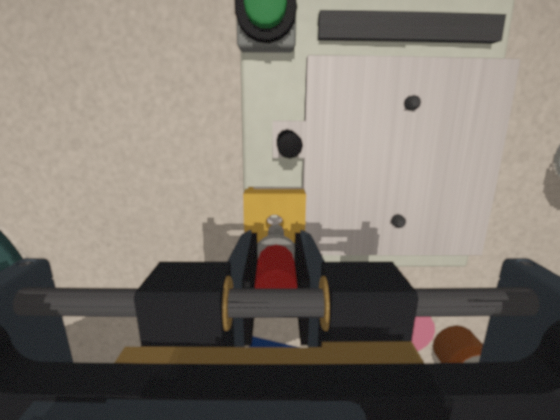

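Request:
{"op": "jog_arm", "data": {
  "moves": [1,0,0.18,0,0,1,0,0.35,0,0,1,0,0.35,0,0,1,0,0.35,0,0]
}}

```text
time_s: 5.27
tool_pos: [0.423, 0.0931, 0.1838]
tcp_rot: [1.0, 0.013, -0.001, 0.0]
wrist_force: [-0.6, 0.8, -1.0]
gripper_width: 0.0212
```

Request:
{"op": "jog_arm", "data": {
  "moves": [1,0,0,0.1,0,1,0,0,0.2,0,1,0,0,0.2,0,1,0,0,0.2,0]
}}

```text
time_s: 5.6
tool_pos: [0.4231, 0.094, 0.1602]
tcp_rot: [1.0, 0.014, -0.001, 0.0]
wrist_force: [-0.2, -0.2, -0.2]
gripper_width: 0.0214
```

```bash
python3 w.py 4; python3 -c "
from h import *
print(bot.get_state()['gripper_width'],bot.get_state()['wrist_force'])
plan([.4228+.0009,.1357-.042,.186],0.021)"
```

```text
[0.4231 0.094  0.1602] 5.6
0.02105764833977461 [ 0.66408566  0.65384379 -0.95459221]
shift [ 0.001  0.003 -0.21 ] turn 0.001 yaw now 1.57 pos [0.4235 0.094  0.1608] t 5.65
```

View pics/w_4.png

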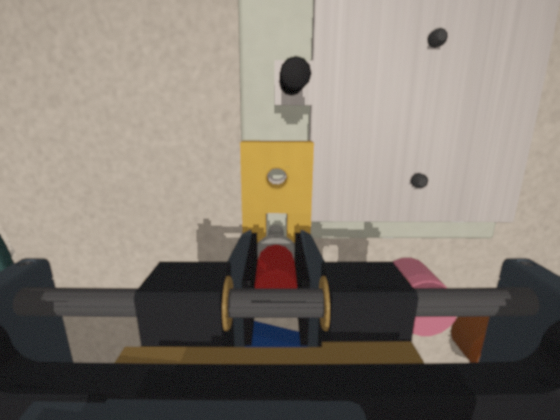

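Request:
{"op": "jog_arm", "data": {
  "moves": [1,0,0,0.1,0,1,0,0,0.2,0,1,0,0,0.285,0,1,0,0,0.285,0]
}}

```text
time_s: 5.98
tool_pos: [0.4235, 0.0938, 0.1258]
tcp_rot: [1.0, 0.014, -0.0, 0.0]
wrist_force: [0.5, -0.7, -2.1]
gripper_width: 0.0213
```

Request:
{"op": "jog_arm", "data": {
  "moves": [0.2,0,0,0,0,0.2,0,0,0,0,0.0,0,0,0,0,0.0,0,0,0,0,0.0,0,0,0,0]
}}

```text
time_s: 6.4
tool_pos: [0.4239, 0.0937, 0.1271]
tcp_rot: [1.0, 0.013, 0.0, -0.0]
wrist_force: [-0.5, -0.2, 0.2]
gripper_width: 0.0454
```

Request:
{"op": "jog_arm", "data": {
  "moves": [0.0,0,0,-0.1,0,0.0,0,0,-0.4,0,0.0,0,0,-0.7,0,0.0,0,0,-0.7,0]
}}

```text
time_s: 6.73
tool_pos: [0.4265, 0.0942, 0.2166]
tcp_rot: [1.0, 0.014, 0.004, -0.001]
wrist_force: [1.1, 0.9, 1.2]
gripper_width: 0.0451
```

```bash
python3 w.py 5
python3 - <<'E'
from h import *
w=np.load("w_5.npz"); p=w['p'];st={'tool_pos':w['pos'],'tcp_rot':w['rot']}
P,uv=cloud("wrist",w['d'],None,st)
col=p[uv[:,1],uv[:,0]].astype(int)
red=(col[:,0]>90)&(col[:,1]<60)&(col[:,2]<60)&(P[:,2]>.10)&(P[:,2]<.15)
print('red top',P[red].mean(0),np.percentile(P[red],98,axis=0))
k=(col.max(1)<60)&(abs(P[:,2]-.12)<.006)&(abs(P[:,0]-.43)<.04)&(abs(P[:,1]-.19)<.04)
print('knob',k.sum(),P[k].mean(0),np.ptp(P[k],0))
E
```

```text
[0.4265 0.0942 0.2166] 6.7333
red top [0.42372653 0.09487422 0.12613733] [0.43250834 0.10238769 0.13082055]
knob 404 [0.43074765 0.19743153 0.11971584] [0.0145323  0.01634427 0.00777786]
```

View pics/w_5.png

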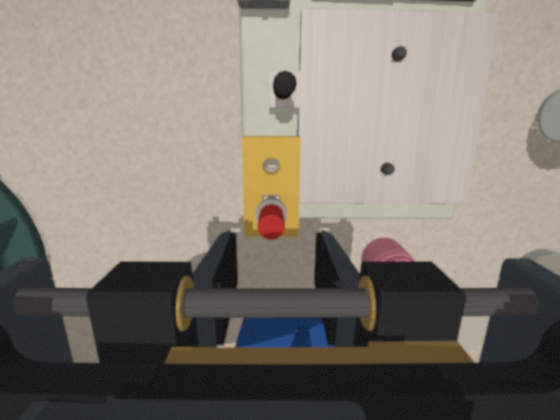

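Request:
{"op": "jog_arm", "data": {
  "moves": [0.0,0.06,-0.87,0,0,0.0,0.06,-0.87,0,0,0.0,0.06,-0.87,0,0,0.0,0.06,-0.87,0,0]
}}

```text
time_s: 7.12
tool_pos: [0.428, 0.2011, 0.2103]
tcp_rot: [1.0, 0.015, -0.0, -0.0]
wrist_force: [0.1, -0.5, -0.1]
gripper_width: 0.0459
```

```bash
python3 -c "
from h import *
plan([.4309,.1982,.114],0.021)"
```

```text
shift [0.023 0.025 0.802] turn 0.0013 yaw now 1.68 pos [0.428  0.2011 0.2103] t 7.1167
```

Request:
{"op": "jog_arm", "data": {
  "moves": [0.0,0.025,0.02,0.3,0,0.0,0.025,0.02,0.6,0,0.0,0.025,0.02,0.8,0,0.0,0.025,0.02,0.8,0]
}}

```text
time_s: 7.45
tool_pos: [0.4281, 0.1943, 0.1103]
tcp_rot: [1.0, 0.013, -0.004, 0.001]
wrist_force: [-1.5, -0.3, -1.4]
gripper_width: 0.0456
```

Request:
{"op": "jog_arm", "data": {
  "moves": [1,0,0,0,0,1,0,0,0,0,1,0,0,0,0,1,0,0,0,0,1,0,0,0,0],
  "newtons": 45
}}

```text
time_s: 7.87
tool_pos: [0.431, 0.196, 0.1158]
tcp_rot: [1.0, 0.013, -0.0, -0.0]
wrist_force: [-4.4, -1.3, 13.4]
gripper_width: 0.0171
```

Request:
{"op": "jog_arm", "data": {
  "moves": [1,0,0,0,0,1,0,0,0,0]
}}

```text
time_s: 8.03
tool_pos: [0.4311, 0.1961, 0.1159]
tcp_rot: [1.0, 0.013, 0.0, -0.0]
wrist_force: [-7.5, -0.4, 13.2]
gripper_width: 0.0168
```

Request:
{"op": "jog_arm", "data": {
  "moves": [1,0,-0.12,0,0,1,0,-0.24,0,0,1,0,-0.34,0,0,1,0,-0.42,0,0,1,0,-0.42,0,0]
}}

```text
time_s: 8.45
tool_pos: [0.4299, 0.2471, 0.1158]
tcp_rot: [1.0, 0.014, 0.0, 0.0]
wrist_force: [-4.8, 2.1, 7.8]
gripper_width: 0.017
```

Request:
{"op": "jog_arm", "data": {
  "moves": [1,0,-0.02,0,0,1,0,-0.02,0,0]
}}

```text
time_s: 8.62
tool_pos: [0.4298, 0.2476, 0.1157]
tcp_rot: [1.0, 0.014, 0.0, 0.001]
wrist_force: [0.9, -21.6, 13.9]
gripper_width: 0.017
```

Stop reached (−21 N, moved 51 mm). Release and rise.

Request:
{"op": "jog_arm", "data": {
  "moves": [0.3,0,0,0,0,0,0,0,0,0,0,0,0,0,0,0,0,0,0,0]
}}

```text
time_s: 8.95
tool_pos: [0.4299, 0.2489, 0.1151]
tcp_rot: [1.0, 0.014, 0.0, -0.0]
wrist_force: [0.5, -0.1, -0.4]
gripper_width: 0.0408
```

Request:
{"op": "jog_arm", "data": {
  "moves": [0,0,0,-0.3,0,0,0,0,-0.6,0,0,0,0,-1,0,0,0,0,-1,0]
}}

```text
time_s: 9.28
tool_pos: [0.432, 0.25, 0.241]
tcp_rot: [1.0, 0.014, 0.004, -0.002]
wrist_force: [1.5, 0.7, 1.2]
gripper_width: 0.0456
```

Request:
{"op": "jog_arm", "data": {
  "moves": [-0.4,0.1,0.8,-0.3,0.0,-0.4,0.1,0.8,-0.3,0.0,-0.4,0.1,0.8,-0.3,0]
}}

```text
time_s: 9.53
tool_pos: [0.4448, 0.151, 0.2725]
tcp_rot: [1.0, 0.014, 0.001, -0.0]
wrist_force: [0.5, 0.2, 0.4]
gripper_width: 0.0621
```

```bash
python3 w.py 6
python3 - <<'E'
from h import *
w=np.load("w_6.npz"); p=w['p'];st={'tool_pos':w['pos'],'tcp_rot':w['rot']}
P,uv=cloud("wrist",w['d'],None,st)
col=p[uv[:,1],uv[:,0]].astype(int)
k=(col.max(1)<60)&(abs(P[:,2]-.12)<.006)&(abs(P[:,0]-.43)<.04)&(abs(P[:,1]-.245)<.04)
print('knob',k.sum(),P[k].mean(0),np.ptp(P[k],0))
plan([.453,-.147,.29],np.radians(-14.5))
E
```

```text
[0.4448 0.151  0.2725] 9.5333
knob 205 [0.4307086  0.24623342 0.11988379] [0.0143447  0.01362304 0.00458157]
shift [-1.000e-03  2.474e+00 -1.410e-01] turn 0.0444 yaw now 1.5 pos [0.4454 0.1498 0.2731] t 9.5833
```

View pics/w_6.png

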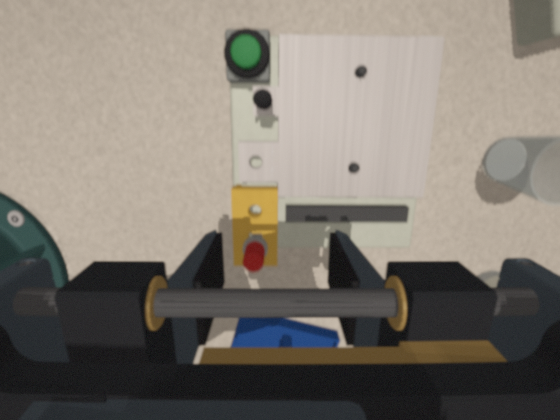

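Request:
{"op": "jog_arm", "data": {
  "moves": [-0.4,0,0.95,0,0.02,-0.4,0,0.95,0,0.044,-0.4,0,0.95,0,0.044]
}}

```text
time_s: 9.83
tool_pos: [0.4471, 0.0373, 0.2709]
tcp_rot: [0.992, -0.128, 0.0, 0.0]
wrist_force: [-0.6, 0.4, 0.3]
gripper_width: 0.0641
```

Request:
{"op": "jog_arm", "data": {
  "moves": [-0.4,0.2,0.95,0,0,-0.4,0.2,0.95,0,0,-0.4,0.2,0.95,0,0]
}}

```text
time_s: 10.08
tool_pos: [0.4421, -0.0795, 0.2709]
tcp_rot: [0.992, -0.124, 0.0, 0.0]
wrist_force: [-0.9, 0.6, 0.4]
gripper_width: 0.0638
```

```bash
python3 w.py 7
python3 - <<'E'
from h import *
w=np.load("w_6.npz"); st={'tool_pos':w['pos'],'tcp_rot':w['rot']}
g=onz("wrist",[(361,71),(353.5,167)],.074,st);print('pegs',g,g.mean(0),np.degrees(np.arctan2(-(g[0]-g[1])[0],(g[0]-g[1])[1])))
w=np.load("w_7.npz"); p=w['p'];st={'tool_pos':w['pos'],'tcp_rot':w['rot']}
P,uv=cloud("wrist",w['d'],None,st)
col=p[uv[:,1],uv[:,0]].astype(int)
m=(col[:,2]>col[:,0]*2)&(col[:,2]>50)&(P[:,2]>.075)&(P[:,2]<.09)
print('wall',m.sum(),cv2.minAreaRect(P[m][:,:2].astype(np.float32)*1000),np.median(P[m],0))
plan([.453,-.147,.29],np.radians(-14.5))
E
```

```text
[ 0.4421 -0.0795  0.2709] 10.0833
pegs [[0.52825491 0.27843637 0.074     ]
 [0.52982416 0.18056121 0.074     ]] [0.52903954 0.22949879 0.074     ] 0.918555290743604
wall 1202 ((454.0099792480469, -141.2771453857422), (121.39405822753906, 14.143901824951172), 75.58241271972656) [ 0.45498922 -0.13626501  0.07954697]
shift [ 0.219  0.495 -0.157] turn 0.0003 yaw now -14.38 pos [ 0.4423 -0.083   0.271 ] t 10.1333
```

View pics/w_7.png

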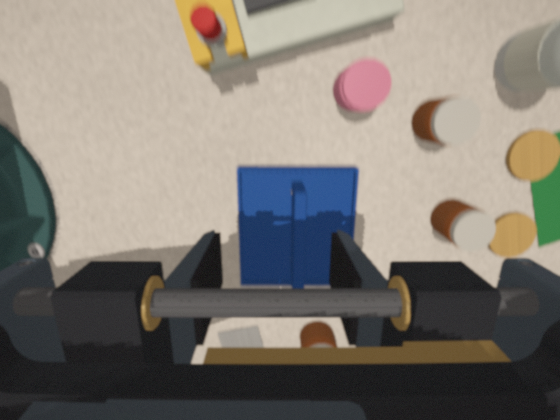

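Run:
```python
from h import *
w=np.load("w_7.npz"); p=w['p'];st={'tool_pos':w['pos'],'tcp_rot':w['rot']}
g=onz("wrist",[(238,167),(357,167)],.024,st); print(g,np.linalg.norm(g[0]-g[1]))
d=np.array([.249,.9685]); print(g.mean(0)[:2]-.083*d)
P,uv=cloud("wrist",w['d'],None,st);col=p[uv[:,1],uv[:,0]].astype(int)
m=(col[:,2]>col[:,0]*2)&(col[:,2]>50)&(P[:,2]<.035)&(P[:,2]>.0)&(P[:,1]>-.24)
q=P[m][:,:2]; s=q@d; t=q@np.array([.9685,-.249]); print(np.percentile(s,[.2,99.8]),np.percentile(t,[.2,99.8]), 'ctr', d*(np.percentile(s,99.8)-.083)+np.array([.9685,-.249])*np.percentile(t,[.2,99.8]).mean())
plan([.453,-.144,.2],np.radians(-14.42))
```

```text
[[ 0.40152146 -0.04908646  0.024     ]
 [ 0.54571334 -0.08571474  0.024     ]] 0.1487714036030097
[ 0.4529504 -0.1477861]
[-0.11034497  0.05124473] [0.40083101 0.55010364] ctr [ 0.45258305 -0.14914634]
shift [0.212 0.47  0.593] turn 0.0001 yaw now -14.38 pos [ 0.4423 -0.083   0.271 ] t 10.1333
```

Request:
{"op": "jog_arm", "data": {
  "moves": [-0.4,0.22,0.49,0.2,0,-0.4,0.22,0.49,0.59,0,-0.4,0.22,0.49,0.59,0,-0.4,0.22,0.49,0.59,0]
}}

```text
time_s: 10.47
tool_pos: [0.4519, -0.1414, 0.1965]
tcp_rot: [0.992, -0.125, -0.003, -0.001]
wrist_force: [-1.9, 1.9, -1.5]
gripper_width: 0.064
```

```bash
python3 w.py 8
python3 - <<'E'
from h import *
plan([.453,-.147,.068],np.radians(-14.42))
E
```

```text
[ 0.4519 -0.1414  0.1965] 10.4667
shift [0.02  0.05  1.088] turn 0.0001 yaw now -14.37 pos [ 0.4526 -0.1408  0.1985] t 10.5167
```

View pics/w_8.png

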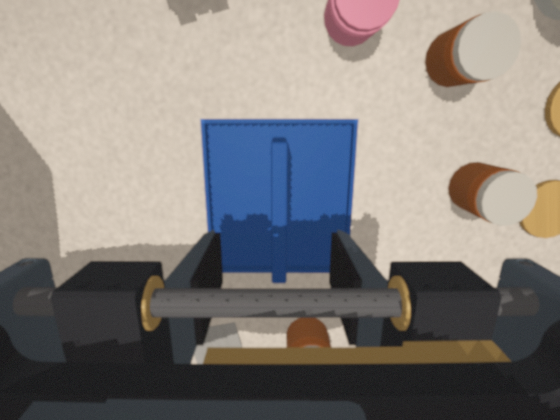

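Run:
```python
from h import *
w=np.load("w_8.npz"); st={'tool_pos':w['pos'],'tcp_rot':w['rot']}
a=onz("wrist",[(279,137.5),(279,283)],.080,st); print(a,np.linalg.norm(a[0]-a[1]),a.mean(0))
b=onz("wrist",[(202,120),(356,120),(211,272),(349,272)],.024,st); print(b,b.mean(0), np.linalg.norm(b[0]-b[2]),np.linalg.norm(b[0]-b[1]))
```

```text
[[ 0.46994036 -0.0798201   0.08      ]
 [ 0.43741213 -0.20833171  0.08      ]] 0.1325643991602273 [ 0.45367624 -0.1440759   0.08      ]
[[ 0.40069942 -0.04847053  0.024     ]
 [ 0.54597088 -0.08568049  0.024     ]
 [ 0.35926539 -0.20734433  0.024     ]
 [ 0.50908815 -0.24528599  0.024     ]] [ 0.45375596 -0.14669534  0.024     ] 0.16418788557700065 0.14996125578736477
```

Request:
{"op": "jog_arm", "data": {
  "moves": [-0.4,0.015,0.037,0.3,0,-0.4,0.015,0.037,0.6,0,-0.4,0.015,0.037,0.9,0,-0.4,0.015,0.037,1.0,0,-0.4,0.015,0.037,1.0,0]
}}

```text
time_s: 10.93
tool_pos: [0.4535, -0.1444, 0.0787]
tcp_rot: [0.992, -0.124, -0.002, -0.0]
wrist_force: [-1.0, 0.2, 0.4]
gripper_width: 0.0641
```

Request:
{"op": "jog_arm", "data": {
  "moves": [0.2,0,0,0.09,0,1,0,0,0.09,0,1,0,0,0.09,0,1,0,0,0.09,0,1,0,0,0.09,0],
  "newtons": 50
}}

```text
time_s: 11.35
tool_pos: [0.4549, -0.1457, 0.0702]
tcp_rot: [0.992, -0.124, 0.001, 0.0]
wrist_force: [0.2, -0.7, -0.1]
gripper_width: 0.0333
```

Request:
{"op": "jog_arm", "data": {
  "moves": [1,0,0,0,0,1,0,0,0,0,1,0,0,0,0]
}}

```text
time_s: 11.6
tool_pos: [0.4541, -0.1455, 0.0693]
tcp_rot: [0.992, -0.124, -0.0, -0.0]
wrist_force: [3.6, -1.2, 8.6]
gripper_width: 0.0135
```

```bash
python3 w.py 9
python3 - <<'E'
from h import *
plan([.453,-.147,.068],np.radians(-14.42))
E
```

```text
[ 0.4541 -0.1455  0.0693] 11.6
shift [-0.006  0.014  0.011] turn 0.0003 yaw now -14.3 pos [ 0.4541 -0.1456  0.0694] t 11.65
```

View pics/w_9.png

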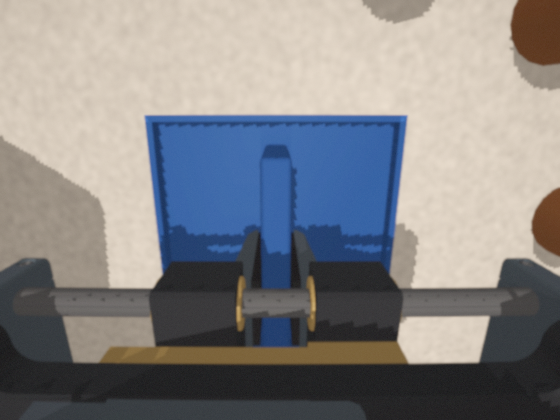

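Run:
```python
from h import *
w=np.load("w_9.npz"); st={'tool_pos':w['pos'],'tcp_rot':w['rot']}
M=R.from_quat(w['rot']).as_matrix()
a=onz("wrist",[(276.5,157)],.080,st); print((a-w['pos'])@M)
b=onz("wrist",[(146.5,116.5),(405.5,116.5)],.024,st); print((b-w['pos'])@M)
P,uv=cloud("wrist",w['d'],None,st); col=w['p'][uv[:,1],uv[:,0]].astype(int)
m=(col[:,2]>col[:,0]*1.8)&(col[:,2]>40)
q=(P-w['pos'])@M
s=m&(abs(P[:,2]-.08)<.004); print(q[s].min(0),q[s].max(0), s.sum())
s=m&(P[:,2]<.03);print(np.percentile(q[s],.3,axis=0))
```

```text
[[ 0.00048904 -0.06425028 -0.01067278]]
[[-0.07541756 -0.08092774  0.04534637]
 [ 0.07594958 -0.08096922  0.04530823]]
[-0.01837091 -0.06436488 -0.01455766] [ 0.01866034  0.03428961 -0.00679351] 4799
[-0.07564764 -0.08108357  0.04421941]
```

Request:
{"op": "jog_arm", "data": {
  "moves": [1,0,0,-0.1,0,1,0,0,-0.3,0,1,0,0,-0.6,0,1,0,0,-0.9,0,1,0,0,-0.9,0]
}}

```text
time_s: 12.07
tool_pos: [0.4568, -0.1465, 0.1826]
tcp_rot: [0.992, -0.124, 0.004, 0.001]
wrist_force: [2.9, -1.1, -3.8]
gripper_width: 0.0137
```

```bash
python3 w.py 10
python3 - <<'E'
from h import *
for c in ["top","scene"]:
    p,d=viewer.capture(c); np.savez(c+"1.npz",p=p,d=d)
    px=proj(c,[[.529,.229,.07]])[0].astype(int); print(px)
    k=60; cr=p[px[1]-k:px[1]+k,px[0]-k:px[0]+k]; cv2.imwrite(f"pics/{c}1c.png",cv2.resize(cr,None,fx=5,fy=5,interpolation=cv2.INTER_CUBIC)[:,:,::-1])
E
```

```text
[ 0.4568 -0.1465  0.1826] 12.0667
[225 220]
[326 195]
```

View pics/top1c.png

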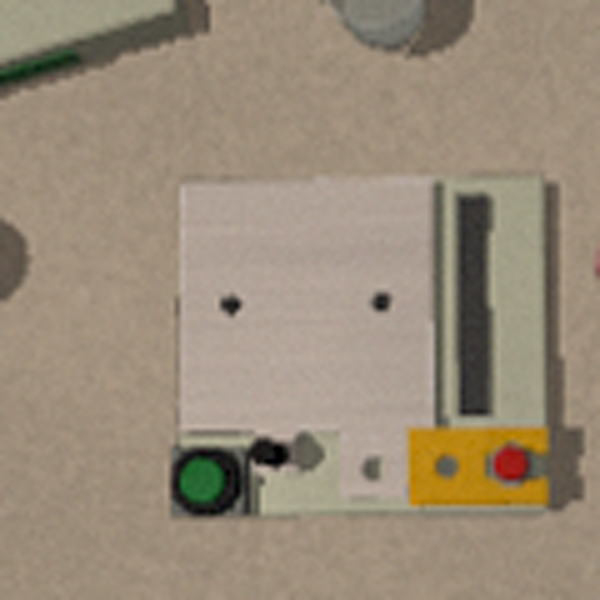

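View pics/scene1c.png

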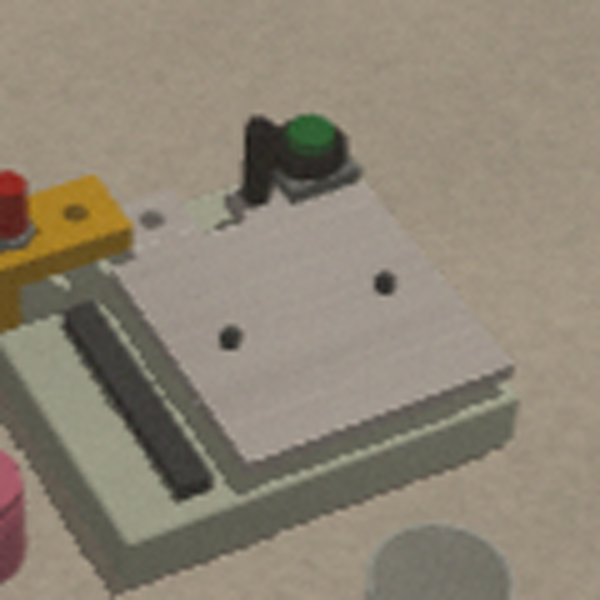

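View pics/w_10.png

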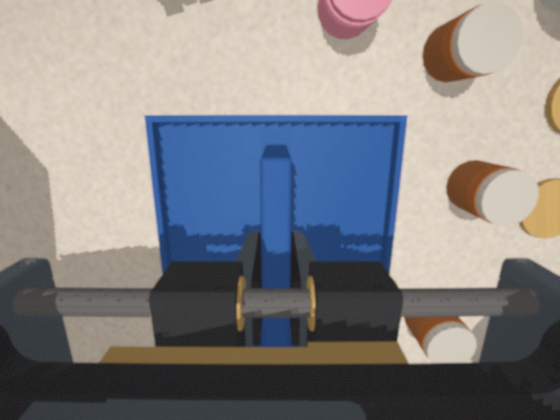

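Run:
```python
from h import *
f=lambda u,v,c:(c[0]-60+(u+.5)/5-.5,c[1]-60+(v+.5)/5-.5)
g=onz("top",[f(231,304,(225,220)),f(381,301.5,(225,220))],.071); print('top',g,g.mean(0))
g2=onz("scene",[f(385,283,(326,195)),f(230.5,337,(326,195))],.070); print('scene',g2,g2.mean(0))
# compare features: pin head top, truth x .4235
print(onz("top",[f(511,463,(225,220))],.130),onz("scene",[f(8,183,(326,195))],.128))
P,uv=cloud("top",np.load("top1.npz")['d']); 
m=(abs(P[:,2]-.064)<.004)&(abs(P[:,0]-.528)<.12)&(abs(P[:,1]-.23)<.1); print(cv2.minAreaRect(P[m][:,:2].astype(np.float32)*1000))
```

```text
top [[0.52809767 0.27853157 0.071     ]
 [0.53064582 0.17861933 0.071     ]] [0.52937175 0.22857545 0.071     ]
scene [[0.53138308 0.2781887  0.07      ]
 [0.53293913 0.17842091 0.07      ]] [0.5321611 0.2283048 0.07     ]
[[0.42258598 0.0895302  0.13      ]] [[0.42176637 0.0916308  0.128     ]]
((512.14697265625, 230.08331298828125), (172.8261260986328, 208.0789031982422), 89.94831085205078)
```

Run:
```python
from h import *
plan([.53,.04,.235],np.radians(1.3))
```

```text
shift [ 0.235 -1.654 -0.488] turn -0.0433 yaw now -14.3 pos [ 0.4537 -0.1454  0.1765] t 12.2167
```

Request:
{"op": "jog_arm", "data": {
  "moves": [1,0.1,-0.2,-0.25,-0.02,1,0.2,-0.5,-0.49,-0.03,1,0.235,-0.75,-0.49,-0.0433,1,0.235,-0.9,-0.49,-0.0433,1,0.235,-0.9,-0.49,-0.0433]
}}

```text
time_s: 12.63
tool_pos: [0.5083, -0.0451, 0.2342]
tcp_rot: [1.0, 0.013, -0.001, -0.0]
wrist_force: [-1.3, -0.6, -6.0]
gripper_width: 0.014
```

Run:
```python
from h import *
plan([.53,.2297,.235],np.radians(1.3)); print(bot.get_state()['gripper_width'])
```

```text
shift [ 0.239 -2.285 -0.005] turn 0.0004 yaw now 1.45 pos [ 0.5083 -0.0451  0.2342] t 12.6333
0.013976772604154085
```

Request:
{"op": "jog_arm", "data": {
  "moves": [1,0.12,-0.3,0,0,1,0.2,-0.6,0,0,1,0.239,-0.9,0,0,1,0.239,-0.9,0,0]
}}

```text
time_s: 12.97
tool_pos: [0.534, 0.0647, 0.2337]
tcp_rot: [1.0, 0.012, -0.002, -0.0]
wrist_force: [0.4, 0.2, -4.9]
gripper_width: 0.0137
```

Request:
{"op": "jog_arm", "data": {
  "moves": [1,0,-0.3,0,0,1,0,-0.6,0,0,1,0,-0.9,0,0,1,0,-0.9,0,0]
}}

```text
time_s: 13.3
tool_pos: [0.5309, 0.1725, 0.2337]
tcp_rot: [1.0, 0.012, -0.001, -0.0]
wrist_force: [-0.1, -0.8, -5.1]
gripper_width: 0.0139
```

Run:
```python
from h import *
plan([.53,.2297,.16],np.radians(1.3)); print(bot.get_state()['gripper_width'])
```

```text
shift [ 0.006 -0.477  0.615] turn 0.0003 yaw now 1.42 pos [0.5309 0.1725 0.2337] t 13.3
0.01389782932438971
```

Request:
{"op": "jog_arm", "data": {
  "moves": [1,0.006,-0.25,0,0,1,0.006,-0.475,0,0,1,0.006,-0.475,0.3,0,1,0.006,-0.475,0.6,0,1,0.006,-0.475,0.6,0]
}}

```text
time_s: 13.72
tool_pos: [0.5268, 0.224, 0.1561]
tcp_rot: [1.0, 0.012, -0.006, 0.002]
wrist_force: [-3.6, -2.0, -7.4]
gripper_width: 0.0136
```

```bash
python3 w.py 11
python3 - <<'E'
from h import *
plan([.53,.2297,.1333],np.radians(1.3)); print(bot.get_state()['gripper_width'])
for c in ["top","scene"]:
    p,d=viewer.capture(c); np.savez(c+"2.npz",p=p,d=d)
    px=proj(c,[[.529,.229,.07]])[0].astype(int); print(px)
    k=60; cr=p[px[1]-k:px[1]+k,px[0]-k:px[0]+k]; cv2.imwrite(f"pics/{c}2c.png",cv2.resize(cr,None,fx=5,fy=5,interpolation=cv2.INTER_CUBIC)[:,:,::-1])
E
```

```text
[0.5268 0.224  0.1561] 13.7167
shift [ 0.017 -0.045  0.217] turn -0.0 yaw now 1.3 pos [0.5283 0.2243 0.1594] t 13.7667
0.013588209210229048
[225 220]
[326 195]
```

View pics/w_11.png

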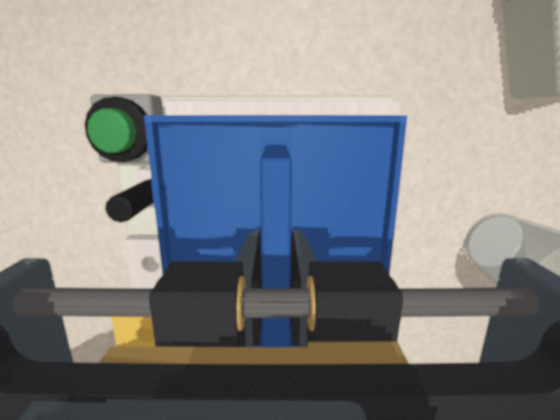

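View pics/scene2c.png

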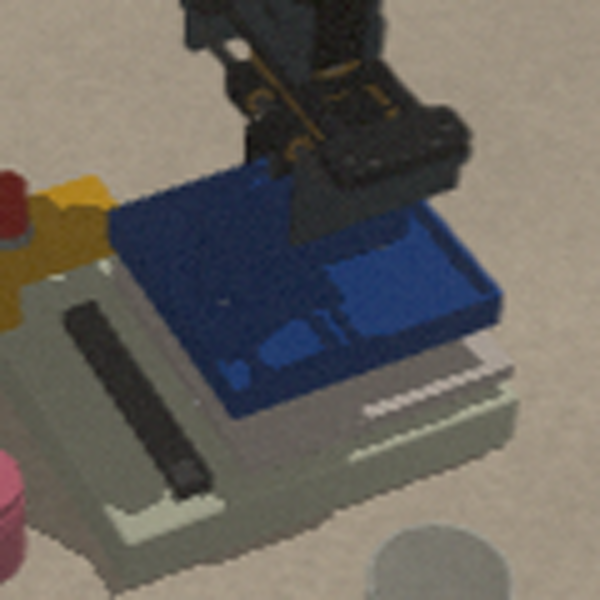

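Run:
```python
from h import *
w=np.load("w_11.npz"); p=w['p']
cr=p[80:240,80:440]; cv2.imwrite("pics/c11.png",cv2.resize(cr[:60],None,fx=2.2,fy=6,interpolation=cv2.INTER_CUBIC)[:,:,::-1])
print(p[90:120,280].tolist())
print(p[240,120:160].tolist())
plan([.53,.2297,.1333],np.radians(1.3))
```

```text
[[225, 213, 198], [224, 213, 197], [225, 213, 197], [223, 211, 196], [219, 209, 194], [213, 205, 189], [209, 205, 188], [214, 211, 194], [217, 214, 198], [220, 216, 201], [221, 215, 202], [224, 215, 206], [227, 217, 209], [228, 218, 210], [228, 218, 211], [228, 219, 211], [227, 218, 210], [227, 217, 209], [227, 217, 209], [227, 218, 210], [227, 218, 210], [227, 218, 209], [226, 217, 210], [220, 211, 206], [194, 189, 196], [140, 148, 181], [86, 118, 175], [68, 110, 172], [66, 109, 172], [69, 110, 172]]
[[220, 208, 193], [222, 210, 196], [224, 211, 197], [223, 212, 198], [220, 209, 199], [218, 207, 199], [217, 207, 199], [217, 207, 200], [218, 208, 200], [217, 208, 201], [218, 207, 200], [216, 206, 199], [215, 205, 197], [214, 204, 197], [214, 204, 197], [213, 203, 196], [213, 202, 194], [211, 201, 193], [211, 200, 193], [212, 202, 195], [213, 203, 195], [213, 203, 195], [212, 203, 195], [211, 201, 193], [211, 202, 194], [212, 202, 193], [212, 202, 194], [212, 202, 194], [212, 202, 193], [212, 202, 194], [210, 201, 193], [211, 201, 194], [211, 201, 193], [212, 202, 195], [211, 201, 194], [210, 200, 193], [206, 196, 189], [187, 180, 177], [146, 145, 153], [87, 96, 125]]
shift [-0.011 -0.037  0.255] turn -0.0001 yaw now 1.27 pos [0.5314 0.2253 0.164 ] t 13.8667
```

View pics/c11.png

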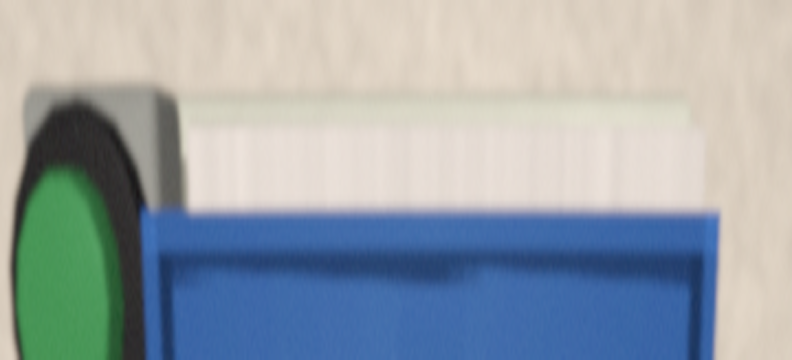

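```bash
python3 w.py 12
python3 - <<'E'
from h import *
w=np.load("w_12.npz"); p=w['p'];st={'tool_pos':w['pos'],'tcp_rot':w['rot']}
cr=p[80:140,80:440]; cv2.imwrite("pics/c12.png",cv2.resize(cr,None,fx=2.2,fy=6,interpolation=cv2.INTER_CUBIC)[:,:,::-1])
r,b=[p[90:120,c].astype(int) for c in (280,330)]
print(r[:,1]-r[:,2]); print(b[:,1]-b[:,2])
q=p[108,385:410].astype(int); print(q[:,1]-q[:,2])
plan([.53,.2297,.1333],np.radians(1.3))
E
```

```text
[0.5314 0.2253 0.164 ] 13.8667
[ 15  15  15  14  15  15  16  15  16  17  17  16  15  12   8   8   7   8
   7   7   7   7   6   4  -6 -32 -57 -63 -62 -62]
[ 16  15  15  16  15  15  16  16  16  16  17  15  15  12   9   8   8   8
   8   8   7   7   7   5  -5 -30 -55 -63 -62 -63]
[ 8  8  7 10 13 15 15 16 15 16 15 16 14 15 15 15 15 14 16 15 15 15 14 15
 14]
shift [-0.017 -0.035  0.265] turn -0.0001 yaw now 1.26 pos [0.5321 0.2255 0.165 ] t 13.9167
```

View pics/c12.png

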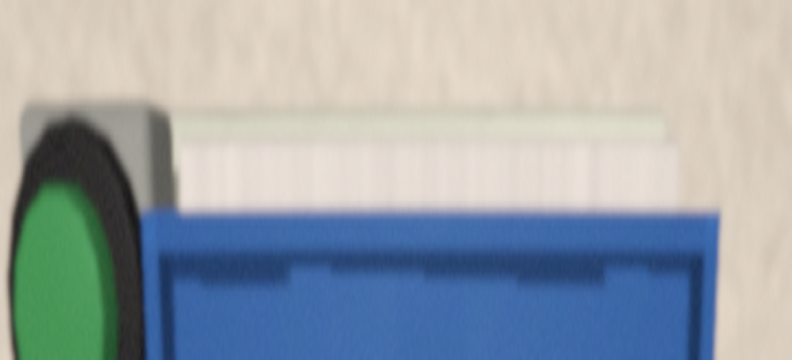

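Run:
```python
from h import *
w=np.load("w_12.npz"); st={'tool_pos':np.array([.5318,.2254,.1645]),'tcp_rot':w['rot']}
M=R.from_quat(w['rot']).as_matrix()
a=onz("wrist",[(280,103.2),(388.2,108)],.064,st); print(a,(a-st['tool_pos'])@M)
zr=st['tool_pos'][2]-.0453
b=onz("wrist",[(280,114.7),(405.5,116.5)],zr,st); print(b,(b-st['tool_pos'])@M)
print('deck centre y',a[0,1]-.085,'x',a[1,0]-.085-.085*.021)
```

```text
[[0.53311921 0.3154432  0.064     ]
 [0.61397174 0.31409414 0.064     ]] [[ 0.0034592  -0.09004881  0.10044408]
 [ 0.08426203 -0.08691181  0.10032618]]
[[0.53271404 0.30708844 0.1192    ]
 [0.60598238 0.30796788 0.1192    ]] [[ 0.00278759 -0.08167384  0.04524974]
 [ 0.07605739 -0.08093255  0.04514164]]
deck centre y 0.23044320124260925 x 0.527186740658975
```

Request:
{"op": "jog_arm", "data": {
  "moves": [1,-0.01,-0.04,0.08,0,1,-0.01,-0.04,0.08,0,1,-0.01,-0.04,0.08,0,1,-0.01,-0.04,0.08,0]
}}

```text
time_s: 14.25
tool_pos: [0.5303, 0.2307, 0.1549]
tcp_rot: [1.0, 0.011, 0.0, -0.0]
wrist_force: [-0.5, -0.2, -4.6]
gripper_width: 0.0135
```

Run:
```python
from h import *
plan([.5305,.2303,.1333],np.radians(1.3))
```

```text
shift [0.002 0.003 0.18 ] turn 0.0 yaw now 1.3 pos [0.5303 0.2307 0.1549] t 14.25
```

Now lower slowly: first to near peg-tip contact, then to the deck.

Request:
{"op": "jog_arm", "data": {
  "moves": [1,0,0,0.05,0,1,0,0,0.1,0,1,0,0,0.13,0,1,0,0,0.13,0]
}}

```text
time_s: 14.58
tool_pos: [0.5295, 0.2303, 0.1376]
tcp_rot: [1.0, 0.011, -0.001, 0.0]
wrist_force: [-0.1, -0.7, -5.0]
gripper_width: 0.0138
```

Request:
{"op": "jog_arm", "data": {
  "moves": [1,0,0,0.02,0,1,0,0,0.04,0,1,0,0,0.05,0,1,0,0,0.05,0]
}}

```text
time_s: 14.92
tool_pos: [0.5302, 0.2305, 0.1334]
tcp_rot: [1.0, 0.011, -0.0, 0.0]
wrist_force: [-6.2, -2.9, 7.9]
gripper_width: 0.0138
```

Request:
{"op": "jog_arm", "data": {
  "moves": [0.5,0,0,0,0,0.3,0,0,0,0,0.2,0,0,0,0,0.2,0,0,0,0,0.2,0,0,0,0]
}}

```text
time_s: 15.33
tool_pos: [0.5303, 0.2306, 0.1328]
tcp_rot: [1.0, 0.011, 0.0, -0.0]
wrist_force: [0.2, -0.1, -0.3]
gripper_width: 0.0368
```

Request:
{"op": "jog_arm", "data": {
  "moves": [0.2,0,0,-0.2,0,0.2,0,0,-0.5,0,-0.2,0,0,-0.9,0,-0.4,0,0,-0.9,0,-0.4,0,0,-0.9,0]
}}

```text
time_s: 15.75
tool_pos: [0.5316, 0.2311, 0.2439]
tcp_rot: [1.0, 0.011, 0.003, -0.001]
wrist_force: [-0.3, -0.1, -0.5]
gripper_width: 0.0535
```

```bash
python3 w.py 13
python3 - <<'E'
from h import *
w=np.load("w_13.npz"); p=w['p'];st={'tool_pos':w['pos'],'tcp_rot':w['rot']}
P,uv=cloud("wrist",w['d'],None,st); col=p[uv[:,1],uv[:,0]].astype(int)
m=(col[:,2]>col[:,0]*2)&(col[:,2]>50)&(P[:,1]>.13)
s=m&(P[:,2]>.135); print('wall top',s.sum(),np.median(P[s],0),cv2.minAreaRect(P[s][:,:2].astype(np.float32)*1000))
s=m&(abs(P[:,2]-.078)<.012); A=np.c_[P[s][:,:2]-[.53,.229],np.ones(s.sum())]; 
fl=m&(abs(P[:,2]-.078)<.004); A=np.c_[P[fl][:,:2]-[.53,.229],np.ones(fl.sum())];print('floor plane',np.linalg.lstsq(A,P[fl][:,2],rcond=None)[0])
for c in ["top","scene"]:
    p,d=viewer.capture(c); np.savez(c+"3.npz",p=p,d=d)
    cv2.imwrite(f"pics/{c}3.png",p[:,:,::-1])
    px=proj(c,[[.529,.229,.07]])[0].astype(int); print(px)
    k=60; cr=p[px[1]-k:px[1]+k,px[0]-k:px[0]+k]; cv2.imwrite(f"pics/{c}3c.png",cv2.resize(cr,None,fx=5,fy=5,interpolation=cv2.INTER_CUBIC)[:,:,::-1])
E
```

```text
[0.5316 0.2311 0.2439] 15.75
wall top 2533 [0.53010781 0.23781124 0.1436275 ] ((525.14697265625, 232.97335815429688), (122.38904571533203, 68.0703125), 69.9022445678711)
floor plane [-0.00055415  0.00066918  0.07778297]
[225 220]
[326 195]
```

View pics/w_13.png

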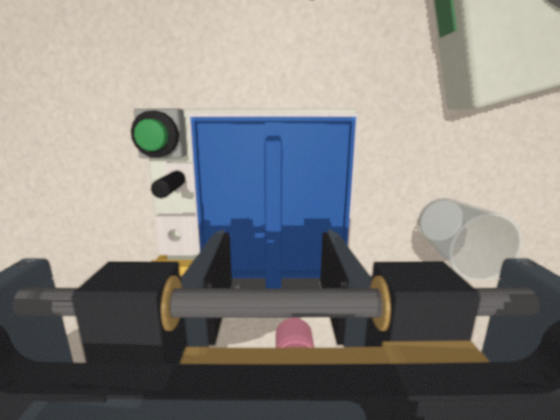

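View pics/scene3c.png

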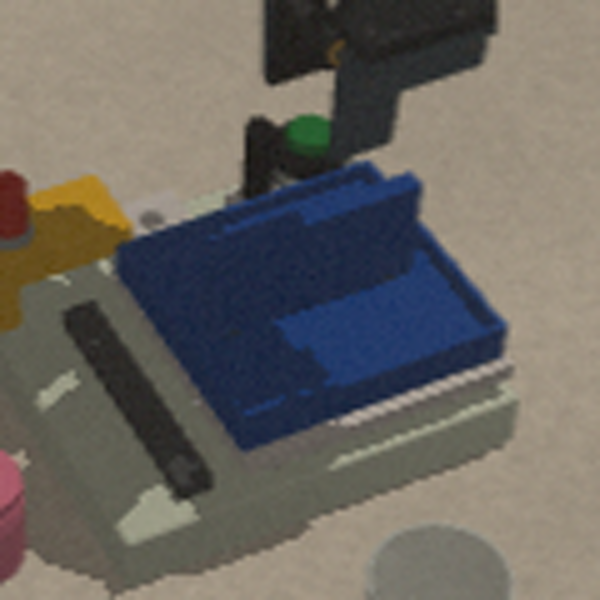

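View pics/top3.png

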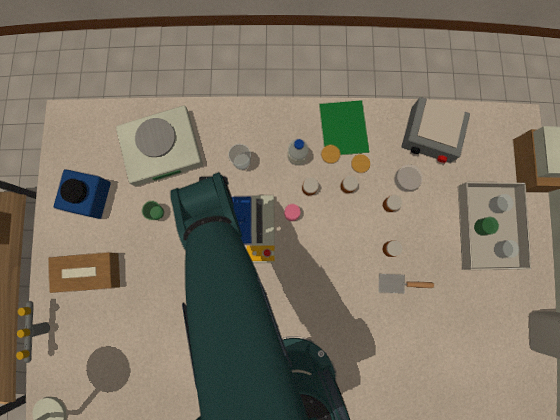

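Request:
{"op": "jog_arm", "data": {
  "moves": [-1,0.1,0.3,0,-0.0199,-1,0.2,0.6,0,-0.0398,-1,0.35,0.95,0,-0.0597,-1,0.35,0.95,0,-0.0796,-1,0.35,0.95,0,-0.0995]
}}

```text
time_s: 16.32
tool_pos: [0.5748, 0.115, 0.2388]
tcp_rot: [0.95, 0.311, -0.001, -0.0]
wrist_force: [0.3, -1.1, -0.4]
gripper_width: 0.0908
```

Run:
```python
from h import *
plan([.645,-.05,.25],np.radians(91.2))
```

```text
shift [-0.341  1.455 -0.094] turn -0.1527 yaw now 36.22 pos [0.5748 0.115  0.2388] t 16.3167
```

Request:
{"op": "jog_arm", "data": {
  "moves": [-1,-0.1,0.3,-0.09,-0.0199,-1,-0.2,0.6,-0.09,-0.0398,-1,-0.24,0.95,-0.09,-0.0597,-1,-0.24,1,-0.09,-0.0796,-1,-0.24,1,-0.09,-0.0995]
}}

```text
time_s: 16.73
tool_pos: [0.6224, 0.001, 0.2495]
tcp_rot: [0.811, 0.585, -0.001, -0.001]
wrist_force: [-1.2, 0.9, -0.5]
gripper_width: 0.0915
```

Run:
```python
from h import *
plan([.645,-.05,.25],np.radians(91.2))
```

```text
shift [-0.344  0.314 -0.005] turn -0.0546 yaw now 71.55 pos [0.6224 0.001  0.2495] t 16.7333
```

Request:
{"op": "jog_arm", "data": {
  "moves": [-1,-0.34,0.31,0,-0.0199,-1,-0.34,0.31,0,-0.0398,-1,-0.34,0.31,0,-0.0546,-1,-0.34,0.31,0,-0.0546]
}}

```text
time_s: 17.07
tool_pos: [0.6436, -0.0479, 0.2493]
tcp_rot: [0.7, 0.714, -0.001, -0.001]
wrist_force: [0.5, 0.5, 1.0]
gripper_width: 0.0912
```

```bash
python3 w.py 14
cat > jar.py <<'E'
from h import *
import sys
w=np.load(f"w_{sys.argv[1]}.npz"); p=w['p'];st={'tool_pos':w['pos'],'tcp_rot':w['rot']}
P,uv=cloud("wrist",w['d'],None,st); zt=float(sys.argv[2]) if len(sys.argv)>2 else .062
m=np.zeros(p.shape[:2],np.uint8); s=(abs(P[:,2]-zt)<.007); m[uv[s][:,1],uv[s][:,0]]=255
m=cv2.morphologyEx(m,cv2.MORPH_OPEN,np.ones((5,5)))
n,l,stt,c=cv2.connectedComponentsWithStats(m)
for i in range(1,n):
    if stt[i,4]<300: continue
    cs=max(cv2.findContours((l==i).astype(np.uint8),0,2)[0],key=len)[:,0,:]
    (cx,cy),r=cv2.minEnclosingCircle(onz("wrist",cs,zt,st)[:,:2].astype(np.float32)*1000)
    print('blob px',np.round(c[i]),'ctr',round(cx/1000,4),round(cy/1000,4),'r',round(r,1),'col',p[l==i].mean(0).astype(int),'touch',stt[i,:4])
E
python3 jar.py 14; python3 -c "
from h import *
plan([.65,-.052,.2],np.radians(91.2))"
```

```text
[ 0.6436 -0.0479  0.2493] 17.0667
blob px [478.  39.] ctr 0.4869 0.1452 r 34.8 col [97 94 97] touch [469   0  18  79]
blob px [333. 118.] ctr 0.5643 0.0091 r 26.1 col [211 143 156] touch [308  92  50  52]
blob px [463. 144.] ctr 0.5854 0.1526 r 32.5 col [111 108 110] touch [455 112  16  62]
blob px [ 14. 146.] ctr 0.5983 -0.3304 r 26.7 col [175 167 154] touch [  0 121  33  49]
blob px [271. 201.] ctr 0.6529 -0.052 r 26.2 col [141 133 122] touch [248 178  47  47]
blob px [149. 206.] ctr 0.6611 -0.1864 r 27.1 col [131 124 113] touch [126 184  47  46]
shift [-0.04   0.055  0.413] turn -0.0009 yaw now 90.88 pos [ 0.6435 -0.0473  0.2496] t 17.1167
```

View pics/w_14.png

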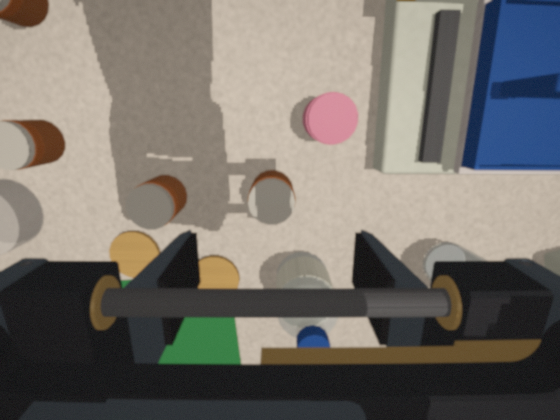

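Run:
```python
import numpy as np,cv2
p=np.load("w_14.npz")['p'][90:240,0:370]; cv2.imwrite("pics/c14.png",cv2.resize(p,None,fx=2.1,fy=2.1)[:,:,::-1])
```

```text
(no output)
```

View pics/c14.png

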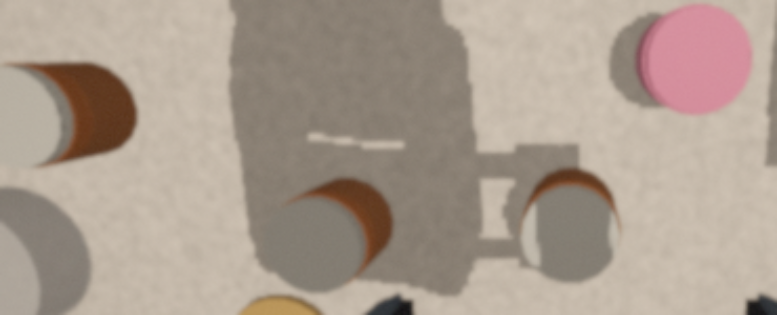

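Request:
{"op": "jog_arm", "data": {
  "moves": [-1,-0.04,0.075,0.3,0,-1,-0.04,0.075,0.6,0,-1,-0.04,0.075,0.9,0,-1,-0.04,0.075,1,0,-1,-0.04,0.075,1,0]
}}

```text
time_s: 17.53
tool_pos: [0.6508, -0.051, 0.1279]
tcp_rot: [0.702, 0.713, -0.002, -0.003]
wrist_force: [-0.4, 0.5, 0.6]
gripper_width: 0.0912
```

```bash
python3 w.py 15; python3 jar.py 15; python3 -c "
from h import *
plan([.6525,-.052,.046],np.radians(91.2))"
```

```text
[ 0.6508 -0.051   0.1279] 17.5333
blob px [369. 107.] ctr 0.5642 0.0088 r 26.3 col [214 144 158] touch [329  66  81  83]
blob px [273. 235.] ctr 0.6529 -0.0519 r 26.5 col [157 150 138] touch [238 201  71  69]
blob px [ 89. 238.] ctr 0.6611 -0.186 r 27.7 col [135 128 117] touch [ 54 210  73  53]
blob px [322. 339.] ctr 0.7456 -0.0102 r 26.3 col [141 135 120] touch [291 331  66  17]
shift [-0.007  0.003  0.705] turn -0.0008 yaw now 90.93 pos [ 0.6524 -0.0512  0.1306] t 17.5833
```

View pics/w_15.png

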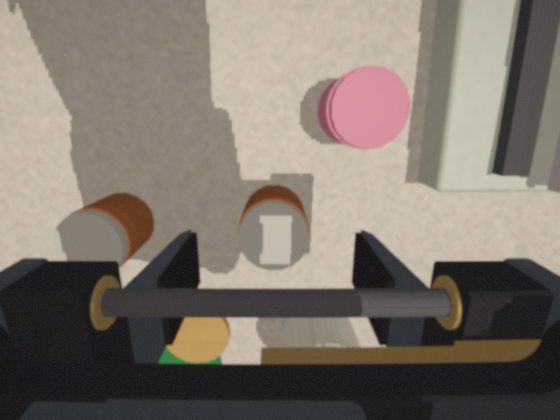

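Request:
{"op": "jog_arm", "data": {
  "moves": [-1,-0.006,0.003,0.3,0,-1,-0.006,0.003,0.55,0,-1,-0.006,0.003,0.7,0,-1,-0.006,0.003,0.7,0]
}}

```text
time_s: 17.92
tool_pos: [0.6529, -0.0521, 0.0463]
tcp_rot: [0.701, 0.713, -0.001, -0.001]
wrist_force: [-0.1, 0.3, -0.4]
gripper_width: 0.0909
```

Request:
{"op": "jog_arm", "data": {
  "moves": [0.5,0,0,0,0,0.5,0,0,0,0,0.5,0,0,0,0,0.5,0,0,0,0,0.5,0,0,0,0],
  "newtons": 20
}}

```text
time_s: 18.33
tool_pos: [0.6543, -0.0524, 0.0488]
tcp_rot: [0.701, 0.713, 0.001, 0.001]
wrist_force: [-0.8, -0.2, 0.2]
gripper_width: 0.0603
```

Request:
{"op": "jog_arm", "data": {
  "moves": [0.5,0,0,0,0,0.5,0,0,0,0]
}}

```text
time_s: 18.5
tool_pos: [0.654, -0.0524, 0.0483]
tcp_rot: [0.701, 0.713, 0.0, 0.0]
wrist_force: [-2.7, -0.6, 7.1]
gripper_width: 0.0534
```

Request:
{"op": "jog_arm", "data": {
  "moves": [1,0,0,-0.1,0,1,0,0,-0.3,0,1,0,0,-0.6,0,1,0.2,0,-0.9,0,1,0.4,0,-1,0]
}}

```text
time_s: 18.92
tool_pos: [0.6545, -0.0048, 0.173]
tcp_rot: [0.702, 0.713, 0.002, 0.002]
wrist_force: [1.5, -0.3, -0.8]
gripper_width: 0.0534
```

Request:
{"op": "jog_arm", "data": {
  "moves": [1,0.3,-0.1,-0.2,0,1,0.65,-0.25,-0.4,0,1,1,-0.35,-0.4,0,1,1,-0.35,-0.4,0]
}}

```text
time_s: 19.25
tool_pos: [0.6075, 0.1184, 0.218]
tcp_rot: [0.7, 0.714, 0.001, 0.0]
wrist_force: [0.6, -0.5, -0.8]
gripper_width: 0.0542
```

```bash
python3 -c "
from h import *
plan([.5702,.2764,.21],np.radians(91.2)); print(bot.get_state()['gripper_width'])"
```

```text
shift [ 1.322 -0.286  0.067] turn -0.0003 yaw now 91.09 pos [0.6075 0.1184 0.218 ] t 19.25
0.05418805206620366
```

Request:
{"op": "jog_arm", "data": {
  "moves": [1,0.33,-0.1,0,0,1,0.66,-0.2,0,0,1,0.95,-0.28,0,0,1,1,-0.28,0,0]
}}

```text
time_s: 19.58
tool_pos: [0.5711, 0.2381, 0.2161]
tcp_rot: [0.7, 0.714, 0.0, -0.0]
wrist_force: [0.0, -0.2, -1.4]
gripper_width: 0.0536
```

Request:
{"op": "jog_arm", "data": {
  "moves": [1,0.3,0,0,0,1,0.3,0,0.1,0,1,0.3,0,0.2,0,1,0.3,0,0.2,0]
}}

```text
time_s: 19.92
tool_pos: [0.571, 0.2692, 0.189]
tcp_rot: [0.701, 0.713, -0.002, -0.001]
wrist_force: [-0.1, -1.3, -1.8]
gripper_width: 0.0537
```

```bash
python3 w.py 16; python3 -c "
from h import *
plan([.5702,.2764,.1263],np.radians(91.2)); print(bot.get_state()['gripper_width'])"
```

```text
[0.571  0.2692 0.189 ] 19.9167
shift [ 0.062 -0.008  0.531] turn -0.0006 yaw now 90.99 pos [0.5714 0.269  0.19  ] t 19.9667
0.05386535767023615
```

View pics/w_16.png

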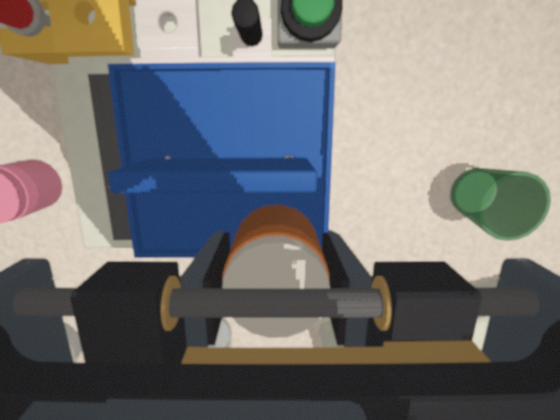

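Request:
{"op": "jog_arm", "data": {
  "moves": [1,0.06,-0.005,0.15,0,1,0.06,-0.005,0.3,0,1,0.06,-0.005,0.45,0,1,0.06,-0.005,0.49,0,1,0.06,-0.005,0.49,0]
}}

```text
time_s: 20.38
tool_pos: [0.5711, 0.2762, 0.1317]
tcp_rot: [0.701, 0.713, -0.001, -0.0]
wrist_force: [-0.1, 0.7, -1.3]
gripper_width: 0.0536
```

Request:
{"op": "jog_arm", "data": {
  "moves": [1,0,0,0.02,0,1,0,0,0.035,0,1,0,0,0.035,0]
}}

```text
time_s: 20.63
tool_pos: [0.572, 0.2774, 0.1292]
tcp_rot: [0.701, 0.713, 0.0, 0.0]
wrist_force: [0.6, 0.9, -2.1]
gripper_width: 0.0537
```

Request:
{"op": "jog_arm", "data": {
  "moves": [1,-0.005,-0.01,0.015,0,1,-0.005,-0.01,0.025,0,1,-0.005,-0.01,0.025,0,1,-0.005,-0.01,0.025,0]
}}

```text
time_s: 20.97
tool_pos: [0.5705, 0.2768, 0.1262]
tcp_rot: [0.701, 0.713, 0.0, 0.0]
wrist_force: [-2.6, -2.7, 6.2]
gripper_width: 0.0538
```

Request:
{"op": "jog_arm", "data": {
  "moves": [-0.3,0,0,0,0,-0.5,0,0,0,0,-0.5,0,0,0,0,-0.5,0,0,0,0]
}}

```text
time_s: 21.3
tool_pos: [0.5704, 0.2768, 0.1256]
tcp_rot: [0.701, 0.713, 0.0, 0.0]
wrist_force: [-0.2, 0.1, 0.3]
gripper_width: 0.0686
```

Request:
{"op": "jog_arm", "data": {
  "moves": [-0.5,0,0,-0.2,0,-0.5,0,0,-0.5,0,-0.5,0,0,-0.9,0,-1,0,0,-0.9,0]
}}

```text
time_s: 21.63
tool_pos: [0.5728, 0.2779, 0.2402]
tcp_rot: [0.701, 0.713, 0.004, 0.001]
wrist_force: [0.6, 0.6, 1.0]
gripper_width: 0.0725
```

```bash
python3 w.py 17; python3 jar.py 17 .14; python3 -c "
from h import *
plan([.66,-.1864,.25],np.radians(91.2)); print(bot.get_state()['gripper_width'])"
```

```text
[0.5728 0.2779 0.2402] 21.6333
blob px [213. 164.] ctr 0.5308 0.229 r 65.3 col [ 47  82 137] touch [130 154 167  21]
blob px [274. 212.] ctr 0.5694 0.2775 r 26.3 col [163 156 144] touch [243 182  63  61]
shift [-3.88   0.661 -0.1  ] turn -0.0005 yaw now 91.01 pos [0.5725 0.2778 0.2388] t 21.6833
0.07657722790950658
```

View pics/w_17.png

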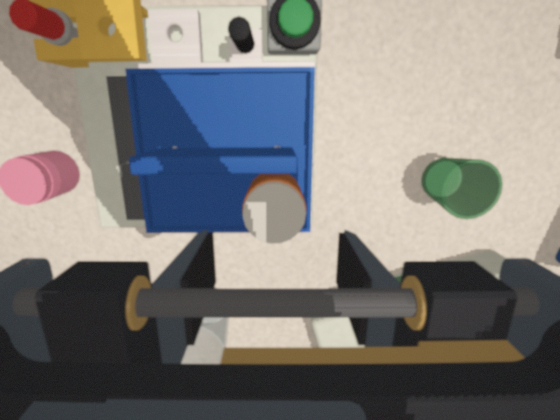

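Request:
{"op": "jog_arm", "data": {
  "moves": [-1,-0.97,0.17,-0.1,0,-1,-0.97,0.17,-0.1,0,-1,-0.97,0.17,-0.1,0]
}}

```text
time_s: 21.93
tool_pos: [0.5925, 0.1592, 0.2449]
tcp_rot: [0.7, 0.714, -0.0, -0.0]
wrist_force: [0.9, 0.2, 0.0]
gripper_width: 0.0911
```

Request:
{"op": "jog_arm", "data": {
  "moves": [-1,-0.97,0.17,0,0,-1,-0.97,0.17,0,0,-1,-0.97,0.17,0,0]
}}

```text
time_s: 22.18
tool_pos: [0.6151, 0.0423, 0.2447]
tcp_rot: [0.701, 0.713, -0.0, -0.0]
wrist_force: [0.1, 0.3, -0.1]
gripper_width: 0.0912
```

Request:
{"op": "jog_arm", "data": {
  "moves": [-1,-0.97,0.17,0,0,-1,-0.97,0.17,0,0,-1,-0.97,0.17,0,0]
}}

```text
time_s: 22.43
tool_pos: [0.6376, -0.0739, 0.2446]
tcp_rot: [0.701, 0.713, -0.0, -0.0]
wrist_force: [-0.3, 0.7, -0.5]
gripper_width: 0.0915
```

Request:
{"op": "jog_arm", "data": {
  "moves": [-1,-0.95,0.16,0,0,-1,-0.95,0.16,0,0,-1,-0.95,0.16,0,0,-1,-0.95,0.16,0,0]
}}

```text
time_s: 22.77
tool_pos: [0.6593, -0.19, 0.2444]
tcp_rot: [0.702, 0.712, -0.0, 0.0]
wrist_force: [-0.4, 0.4, 0.7]
gripper_width: 0.0913
```

```bash
python3 w.py 18; python3 jar.py 18; python3 -c "
from h import *
plan([.66,-.1864,.15],np.radians(91.2)); print(bot.get_state()['gripper_width'])"
```

```text
[ 0.6593 -0.19    0.2444] 22.7667
blob px [474. 104.] ctr 0.5642 0.0075 r 27.2 col [194 125 138] touch [447  78  54  53]
blob px [134. 133.] ctr 0.5973 -0.3349 r 27.1 col [127 121 110] touch [108 107  52  52]
blob px [277. 196.] ctr 0.6619 -0.1875 r 26.1 col [137 130 119] touch [254 173  47  47]
shift [0.009 0.011 0.785] turn -0.001 yaw now 90.83 pos [ 0.6588 -0.1875  0.2442] t 22.8167
0.0911308300502215
```

View pics/w_18.png

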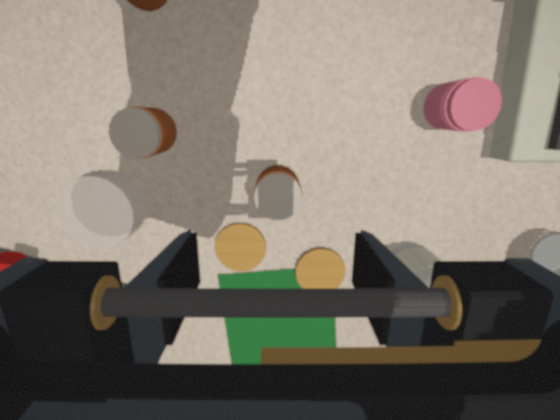

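Request:
{"op": "jog_arm", "data": {
  "moves": [-1,0.004,0.018,0.3,0,-1,0.004,0.018,0.6,0,-1,0.004,0.018,0.9,0,-1,0.004,0.018,0.9,0]
}}

```text
time_s: 23.15
tool_pos: [0.657, -0.1822, 0.1301]
tcp_rot: [0.701, 0.714, -0.002, -0.005]
wrist_force: [-2.4, 0.5, -1.8]
gripper_width: 0.0912
```

Request:
{"op": "jog_arm", "data": {
  "moves": [-1,0,0,0.3,0,-1,0,0,0.6,0,-1,0,0,0.74,0,-1,0,0,0.74,0]
}}

```text
time_s: 23.48
tool_pos: [0.6593, -0.1833, 0.0461]
tcp_rot: [0.701, 0.713, -0.001, -0.002]
wrist_force: [0.0, -0.4, -0.6]
gripper_width: 0.0913
```

Request:
{"op": "jog_arm", "data": {
  "moves": [0.5,0,0,0,0,0.5,0,0,0,0,0.5,0,0,0,0,0.5,0,0,0,0,0.5,0,0,0,0]
}}

```text
time_s: 23.9
tool_pos: [0.6618, -0.1846, 0.0501]
tcp_rot: [0.701, 0.713, 0.0, 0.001]
wrist_force: [-0.5, -5.3, 2.6]
gripper_width: 0.0604
```

Request:
{"op": "jog_arm", "data": {
  "moves": [0.5,0,0,0,0,0.5,0,0,0,0]
}}

```text
time_s: 24.07
tool_pos: [0.6616, -0.1847, 0.0497]
tcp_rot: [0.701, 0.713, 0.0, 0.001]
wrist_force: [-2.0, 0.1, 8.0]
gripper_width: 0.0532
```

Request:
{"op": "jog_arm", "data": {
  "moves": [1,0,0,-0.1,0,1,0,0,-0.3,0,1,0,0,-0.6,0,1,0.2,-0.05,-0.9,0,1,0.4,-0.1,-1,0]
}}

```text
time_s: 24.48
tool_pos: [0.6499, -0.1374, 0.174]
tcp_rot: [0.701, 0.713, 0.001, 0.002]
wrist_force: [0.6, 0.3, -2.2]
gripper_width: 0.0537
```

Request:
{"op": "jog_arm", "data": {
  "moves": [1,0.3,-0.07,-0.2,0,1,0.65,-0.14,-0.4,0,1,1,-0.2,-0.4,0,1,1,-0.2,-0.4,0]
}}

```text
time_s: 24.82
tool_pos: [0.6214, -0.013, 0.2191]
tcp_rot: [0.7, 0.714, 0.001, 0.0]
wrist_force: [0.8, 0.5, -1.6]
gripper_width: 0.0535
```

Request:
{"op": "jog_arm", "data": {
  "moves": [1,0.33,-0.1,0,0,1,0.66,-0.2,0,0,1,1,-0.25,0,0,1,1,-0.25,0,0]
}}

```text
time_s: 25.15
tool_pos: [0.5883, 0.1074, 0.2173]
tcp_rot: [0.7, 0.714, 0.0, -0.001]
wrist_force: [0.7, -0.1, -1.9]
gripper_width: 0.0534
```

```bash
python3 -c "
from h import *
plan([.5722,.1844,.2],np.radians(91.2)); print(bot.get_state()['gripper_width'])"
```

```text
shift [ 0.644 -0.121  0.144] turn -0.0 yaw now 91.19 pos [0.5883 0.1074 0.2173] t 25.15
0.05343162416720668
```

Request:
{"op": "jog_arm", "data": {
  "moves": [1,0.3,-0.06,0,0,1,0.64,-0.12,0,0,1,0.64,-0.12,0.2,0,1,0.64,-0.12,0.3,0,1,0.64,-0.12,0.3,0]
}}

```text
time_s: 25.57
tool_pos: [0.5725, 0.1784, 0.1782]
tcp_rot: [0.701, 0.714, -0.002, -0.001]
wrist_force: [-0.6, -0.7, -2.9]
gripper_width: 0.0533
```

Request:
{"op": "jog_arm", "data": {
  "moves": [1,0,0,0.1,0,1,0,0,0.2,0,1,0,0,0.3,0,1,0,0,0.35,0,1,0,0,0.35,0]
}}

```text
time_s: 25.98
tool_pos: [0.5735, 0.1782, 0.1369]
tcp_rot: [0.701, 0.713, -0.001, -0.001]
wrist_force: [0.3, 0.3, -0.8]
gripper_width: 0.0538
```

```bash
python3 w.py 19; python3 -c "
from h import *
plan([.5722,.1844,.1277],np.radians(91.2)); print(bot.get_state()['gripper_width'])"
```

```text
[0.5735 0.1782 0.1369] 25.9833
shift [ 0.049 -0.014  0.085] turn -0.0006 yaw now 90.98 pos [0.574  0.1785 0.1379] t 26.0333
0.0535138704634204
```

View pics/w_19.png

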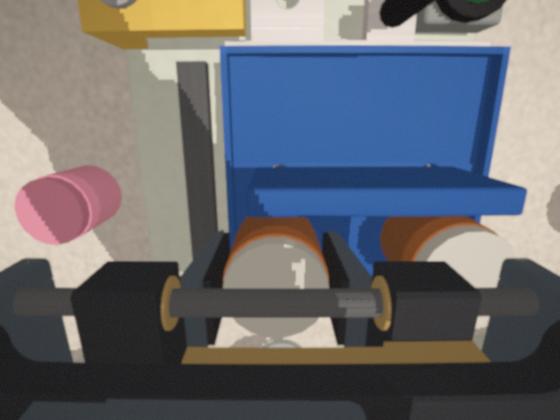

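Request:
{"op": "jog_arm", "data": {
  "moves": [1,0.05,-0.014,0,0,1,0.05,-0.014,0,0,1,0.05,-0.014,0.04,0,1,0.05,-0.014,0.065,0,1,0.05,-0.014,0.065,0]
}}

```text
time_s: 26.45
tool_pos: [0.5722, 0.1849, 0.1304]
tcp_rot: [0.701, 0.713, -0.0, -0.0]
wrist_force: [-0.6, 0.1, -2.0]
gripper_width: 0.0535
```

```bash
python3 -c "
from h import *
plan([.5722,.1844,.1277],np.radians(91.2)); print(bot.get_state()['gripper_width'])"
```

```text
shift [-0.004  0.     0.022] turn -0.0005 yaw now 91.02 pos [0.5722 0.1849 0.1304] t 26.45
0.053465631852025935
```

Request:
{"op": "jog_arm", "data": {
  "moves": [1,0,0,0.015,0,1,0,0,0.025,0,1,0,0,0.025,0,1,0,0,0.025,0]
}}

```text
time_s: 26.78
tool_pos: [0.5725, 0.1849, 0.1279]
tcp_rot: [0.701, 0.713, -0.0, -0.0]
wrist_force: [0.1, -0.3, -1.5]
gripper_width: 0.0538
```

Request:
{"op": "jog_arm", "data": {
  "moves": [1,0,0,0.01,0,1,0,0,0.015,0,1,0,0,0.015,0]
}}

```text
time_s: 27.03
tool_pos: [0.5727, 0.1849, 0.1275]
tcp_rot: [0.701, 0.713, -0.0, -0.0]
wrist_force: [-8.5, -2.8, 20.6]
gripper_width: 0.0536
```

Contact. Release with small opening.

Request:
{"op": "jog_arm", "data": {
  "moves": [-0.3,0,0,0,0,-0.45,0,0,0,0,-0.45,0,0,0,0,-0.45,0,0,0,0]
}}

```text
time_s: 27.37
tool_pos: [0.5725, 0.1849, 0.1261]
tcp_rot: [0.701, 0.713, 0.0, -0.0]
wrist_force: [0.3, 0.6, -0.5]
gripper_width: 0.0662
```

Request:
{"op": "jog_arm", "data": {
  "moves": [-0.45,0,0,-0.2,0,-0.45,0,0,-0.5,0,-0.45,0,0,-0.9,0,-1,0,0,-0.9,0]
}}

```text
time_s: 27.7
tool_pos: [0.5751, 0.1856, 0.2405]
tcp_rot: [0.701, 0.713, 0.003, 0.002]
wrist_force: [1.9, -0.7, 0.9]
gripper_width: 0.0703
```

```bash
python3 w.py 20; python3 jar.py 20 .14; python3 -c "
from h import *
plan([.5965,-.334,.25],np.radians(91.2)); print(bot.get_state()['gripper_width'])"
```

```text
[0.5751 0.1856 0.2405] 27.7
blob px [332. 163.] ctr 0.5305 0.2301 r 65.3 col [ 58  98 159] touch [249 153 167  20]
blob px [385. 211.] ctr 0.5697 0.276 r 26.8 col [212 204 190] touch [354 181  63  61]
blob px [274. 213.] ctr 0.5728 0.1856 r 26.3 col [164 156 144] touch [244 183  62  61]
shift [-4.332  0.105 -0.098] turn -0.0005 yaw now 91.01 pos [0.5747 0.1855 0.2391] t 27.75
0.07421899508873495
```

View pics/w_20.png

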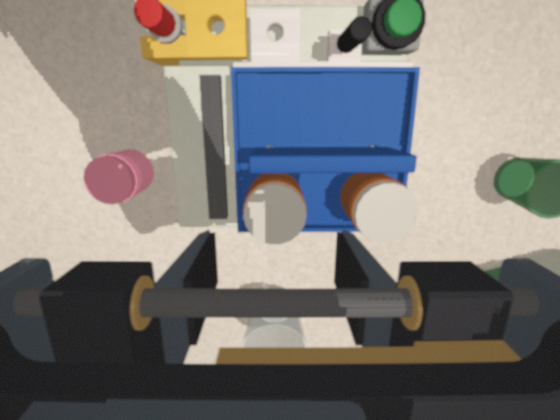

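Request:
{"op": "jog_arm", "data": {
  "moves": [-1,-1,0.02,-0.1,0,-1,-1,0.02,-0.1,0,-1,-1,0.02,-0.1,0]
}}

```text
time_s: 28.0
tool_pos: [0.5764, 0.0636, 0.2454]
tcp_rot: [0.7, 0.714, -0.0, -0.0]
wrist_force: [1.0, -0.0, -0.5]
gripper_width: 0.0911
```

Request:
{"op": "jog_arm", "data": {
  "moves": [-1,-1,0.02,0,0,-1,-1,0.02,0,0,-1,-1,0.02,0,0]
}}

```text
time_s: 28.25
tool_pos: [0.5809, -0.0572, 0.2452]
tcp_rot: [0.701, 0.713, -0.0, -0.0]
wrist_force: [0.7, 0.7, -1.2]
gripper_width: 0.0915
```

Request:
{"op": "jog_arm", "data": {
  "moves": [-1,-1,0.02,0,0,-1,-1,0.02,0,0,-1,-1,0.02,0,0]
}}

```text
time_s: 28.5
tool_pos: [0.5854, -0.1773, 0.2451]
tcp_rot: [0.701, 0.713, -0.0, -0.0]
wrist_force: [0.1, 1.5, 0.4]
gripper_width: 0.0911
```

Request:
{"op": "jog_arm", "data": {
  "moves": [-1,-1,0.02,0,0,-1,-1,0.02,0,0,-1,-1,0.02,0,0]
}}

```text
time_s: 28.75
tool_pos: [0.59, -0.2972, 0.2449]
tcp_rot: [0.701, 0.713, -0.0, -0.0]
wrist_force: [1.0, -0.1, -0.2]
gripper_width: 0.0911
```

Request:
{"op": "jog_arm", "data": {
  "moves": [-1,-0.33,0.02,0,0,-1,-0.33,0.02,0,0,-1,-0.33,0.02,0,0]
}}

```text
time_s: 29.0
tool_pos: [0.5931, -0.3359, 0.2446]
tcp_rot: [0.702, 0.712, -0.0, -0.001]
wrist_force: [-0.0, -0.3, 0.2]
gripper_width: 0.0913
```

```bash
python3 w.py 21; python3 jar.py 21; python3 -c "
from h import *
plan([.5965,-.334,.0475],np.radians(91.2)); print(bot.get_state()['gripper_width'])"
```

```text
[ 0.5931 -0.3359  0.2446] 29.0
blob px [ 28. 123.] ctr 0.5394 -0.5917 r 129.4 col [123 116 106] touch [  1   0  55 256]
blob px [281.  39.] ctr 0.4431 -0.3322 r 26.1 col [130 123 113] touch [254  10  55  60]
blob px [274. 197.] ctr 0.5967 -0.3362 r 26.1 col [135 127 117] touch [251 174  47  47]
shift [0.002 0.031 1.644] turn -0.0007 yaw now 90.94 pos [ 0.5931 -0.3345  0.2448] t 29.05
0.0913802232822404
```

View pics/w_21.png

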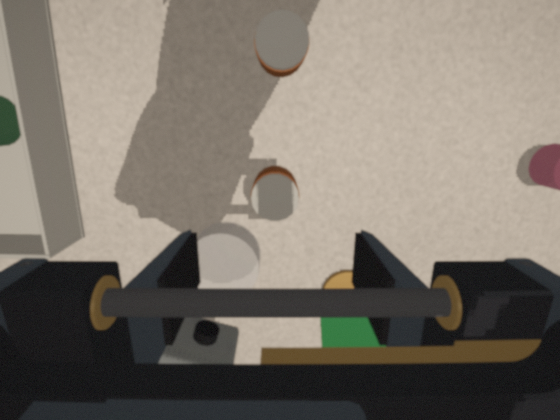

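Request:
{"op": "jog_arm", "data": {
  "moves": [-1,-0.012,0.03,0.3,0,-1,-0.012,0.03,0.6,0,-1,-0.012,0.03,0.9,0,-1,-0.012,0.03,0.9,0]
}}

```text
time_s: 29.38
tool_pos: [0.5939, -0.3322, 0.1311]
tcp_rot: [0.7, 0.714, -0.001, -0.005]
wrist_force: [-1.3, 0.6, -1.2]
gripper_width: 0.0915
```

Request:
{"op": "jog_arm", "data": {
  "moves": [-1,0,0,0.3,0,-1,0,0,0.6,0,-1,0,0,0.74,0,-1,0,0,0.74,0]
}}

```text
time_s: 29.72
tool_pos: [0.5959, -0.3338, 0.0469]
tcp_rot: [0.701, 0.714, -0.001, -0.002]
wrist_force: [-0.2, 0.2, -0.5]
gripper_width: 0.0913
```

Request:
{"op": "jog_arm", "data": {
  "moves": [0.5,0,0,0,0,0.5,0,0,0,0,0.5,0,0,0,0,0.5,0,0,0,0,0.5,0,0,0,0]
}}

```text
time_s: 30.13
tool_pos: [0.5979, -0.3361, 0.0507]
tcp_rot: [0.701, 0.713, 0.0, 0.001]
wrist_force: [0.1, -0.4, 0.8]
gripper_width: 0.061
```

Request:
{"op": "jog_arm", "data": {
  "moves": [0.5,0,0,0,0,0.5,0,0,0,0]
}}

```text
time_s: 30.3
tool_pos: [0.5976, -0.336, 0.0502]
tcp_rot: [0.701, 0.713, 0.0, 0.0]
wrist_force: [-0.7, 1.4, 7.7]
gripper_width: 0.0534
```

Request:
{"op": "jog_arm", "data": {
  "moves": [1,0,0,-0.1,0,1,0,0,-0.3,0,1,0,0,-0.6,0,1,0.2,-0.03,-0.9,0,1,0.4,-0.06,-1,0]
}}

```text
time_s: 30.72
tool_pos: [0.5908, -0.2891, 0.1747]
tcp_rot: [0.701, 0.713, 0.001, 0.003]
wrist_force: [1.6, 0.2, -0.6]
gripper_width: 0.0534
```

Request:
{"op": "jog_arm", "data": {
  "moves": [1,0.3,-0.05,-0.2,0,1,0.65,-0.1,-0.5,0,1,1,-0.16,-0.5,0,1,1,-0.16,-0.5,0]
}}

```text
time_s: 31.05
tool_pos: [0.5674, -0.165, 0.232]
tcp_rot: [0.7, 0.714, 0.001, 0.001]
wrist_force: [0.1, -0.2, -1.0]
gripper_width: 0.0536
```

Request:
{"op": "jog_arm", "data": {
  "moves": [1,0.33,-0.05,0,0,1,0.66,-0.1,0,0,1,1,-0.16,0,0,1,1,-0.16,0,0]
}}

```text
time_s: 31.38
tool_pos: [0.5447, -0.0439, 0.2295]
tcp_rot: [0.7, 0.714, -0.0, -0.001]
wrist_force: [0.7, -0.7, -1.5]
gripper_width: 0.0535
```

Request:
{"op": "jog_arm", "data": {
  "moves": [1,0.33,-0.05,0,0,1,0.66,-0.1,0,0,1,1,-0.16,0,0,1,1,-0.16,0,0]
}}

```text
time_s: 31.72
tool_pos: [0.5238, 0.0756, 0.2296]
tcp_rot: [0.7, 0.714, 0.0, -0.0]
wrist_force: [-0.3, -0.7, -2.0]
gripper_width: 0.0533
```

```bash
python3 -c "
from h import *
plan([.4882,.2747,.2],np.radians(91.2)); print(bot.get_state()['gripper_width'])"
```

```text
shift [ 1.664 -0.262  0.249] turn -0.0 yaw now 91.19 pos [0.5238 0.0756 0.2296] t 31.7167
0.05332314915797884
```

Request:
{"op": "jog_arm", "data": {
  "moves": [1,0.33,-0.05,0,0,1,0.66,-0.1,0,0,1,0.95,-0.15,0,0,1,0.95,-0.15,0,0]
}}

```text
time_s: 32.05
tool_pos: [0.5043, 0.1887, 0.2298]
tcp_rot: [0.7, 0.714, 0.0, -0.0]
wrist_force: [0.2, 0.1, -0.8]
gripper_width: 0.0537
```

Request:
{"op": "jog_arm", "data": {
  "moves": [1,0.33,-0.05,0,0,1,0.71,-0.11,0,0,1,0.71,-0.11,0.15,0,1,0.71,-0.11,0.3,0,1,0.71,-0.11,0.3,0]
}}

```text
time_s: 32.47
tool_pos: [0.4889, 0.2692, 0.1907]
tcp_rot: [0.7, 0.714, -0.002, -0.001]
wrist_force: [-0.7, -1.0, -2.1]
gripper_width: 0.0535
```

```bash
python3 w.py 22; python3 -c "
from h import *
plan([.4882,.2747,.1282],np.radians(91.2)); print(bot.get_state()['gripper_width'])"
```

```text
[0.4889 0.2692 0.1907] 32.4667
shift [ 0.048 -0.009  0.534] turn -0.0004 yaw now 91.04 pos [0.4896 0.2691 0.1923] t 32.5167
0.05352882704022363
```

View pics/w_22.png

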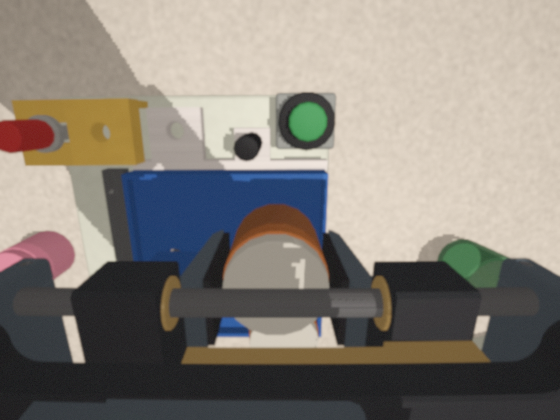

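Request:
{"op": "jog_arm", "data": {
  "moves": [1,0.045,-0.012,0.15,0,1,0.045,-0.012,0.3,0,1,0.045,-0.012,0.45,0,1,0.045,-0.012,0.49,0,1,0.045,-0.012,0.49,0]
}}

```text
time_s: 32.93
tool_pos: [0.489, 0.2743, 0.1344]
tcp_rot: [0.701, 0.713, -0.001, -0.0]
wrist_force: [-0.7, -0.3, -1.3]
gripper_width: 0.0535
```

Request:
{"op": "jog_arm", "data": {
  "moves": [1,0,0,0.015,0,1,0,0,0.03,0,1,0,0,0.03,0]
}}

```text
time_s: 33.18
tool_pos: [0.4895, 0.2751, 0.1318]
tcp_rot: [0.701, 0.713, 0.001, 0.0]
wrist_force: [-1.0, 0.3, -1.2]
gripper_width: 0.0536
```

```bash
python3 -c "
from h import *
plan([.4882,.2747,.1282],np.radians(91.2)); print(bot.get_state()['wrist_force'])"
```

```text
shift [-0.003 -0.011  0.03 ] turn -0.0006 yaw now 91.0 pos [0.4895 0.2751 0.1318] t 33.1833
[-1.04567013  0.27262225 -1.21332774]
```

Request:
{"op": "jog_arm", "data": {
  "moves": [1,0,-0.01,0.015,0,1,0,-0.01,0.03,0,1,0,-0.01,0.03,0,1,0,-0.01,0.03,0]
}}

```text
time_s: 33.52
tool_pos: [0.488, 0.2751, 0.1279]
tcp_rot: [0.701, 0.713, 0.0, 0.0]
wrist_force: [-1.5, -0.9, 6.5]
gripper_width: 0.0541
```

Request:
{"op": "jog_arm", "data": {
  "moves": [-0.3,0,0,0,0,-0.45,0,0,0,0,-0.45,0,0,0,0,-0.45,0,0,0,0]
}}

```text
time_s: 33.85
tool_pos: [0.4878, 0.275, 0.1273]
tcp_rot: [0.701, 0.713, 0.0, 0.0]
wrist_force: [0.8, 0.2, -0.3]
gripper_width: 0.066
```

Request:
{"op": "jog_arm", "data": {
  "moves": [-0.45,0,0,-0.2,0,-0.45,0,0,-0.5,0,-0.45,0,0,-0.9,0,-1,0,0,-0.9,0]
}}

```text
time_s: 34.18
tool_pos: [0.4902, 0.2762, 0.2416]
tcp_rot: [0.701, 0.713, 0.004, 0.001]
wrist_force: [1.5, 1.1, 2.0]
gripper_width: 0.0702
```

```bash
python3 w.py 23; python3 jar.py 23 .14; python3 -c "
from h import *
plan([.4435,-.332,.25],np.radians(91.2)); print(bot.get_state()['gripper_width'])"
```

```text
[0.4902 0.2762 0.2416] 34.1833
blob px [274. 212.] ctr 0.4871 0.276 r 26.3 col [160 153 141] touch [243 182  62  61]
blob px [255. 258.] ctr 0.5291 0.2606 r 34.5 col [ 40  71 122] touch [216 249  80  20]
blob px [161. 258.] ctr 0.5266 0.1796 r 15.9 col [ 34  60 104] touch [144 250  35  19]
blob px [274. 281.] ctr 0.5543 0.277 r 20.4 col [192 184 172] touch [251 273  47  15]
shift [-5.059 -0.475 -0.101] turn -0.0005 yaw now 91.01 pos [0.4899 0.276  0.2402] t 34.2333
0.07422484925749351
```

View pics/w_23.png

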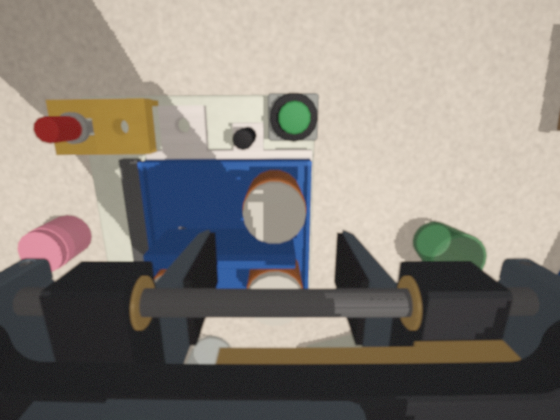

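Request:
{"op": "jog_arm", "data": {
  "moves": [-1,-1,0,-0.1,0,-1,-1,0,-0.1,0,-1,-1,0,-0.1,0]
}}

```text
time_s: 34.48
tool_pos: [0.4892, 0.1536, 0.2466]
tcp_rot: [0.7, 0.714, -0.0, -0.0]
wrist_force: [0.8, 0.0, 0.4]
gripper_width: 0.0905
```

Request:
{"op": "jog_arm", "data": {
  "moves": [-1,-1,0,0,0,-1,-1,0,0,0,-1,-1,0,0,0]
}}

```text
time_s: 34.73
tool_pos: [0.4913, 0.0329, 0.2466]
tcp_rot: [0.701, 0.713, -0.0, -0.0]
wrist_force: [-0.3, -0.7, -0.3]
gripper_width: 0.0917
```

Request:
{"op": "jog_arm", "data": {
  "moves": [-1,-1,-0.1,0,0,-1,-1,-0.1,0,0,-1,-1,-0.1,0,0]
}}

```text
time_s: 34.98
tool_pos: [0.4813, -0.0873, 0.2466]
tcp_rot: [0.701, 0.713, -0.0, -0.0]
wrist_force: [-0.3, 0.8, 0.5]
gripper_width: 0.0911
```

Request:
{"op": "jog_arm", "data": {
  "moves": [-1,-1,-0.2,0,0,-1,-1,-0.2,0,0,-1,-1,-0.2,0,0]
}}

```text
time_s: 35.23
tool_pos: [0.4592, -0.2075, 0.2465]
tcp_rot: [0.701, 0.713, -0.0, -0.0]
wrist_force: [1.3, -0.9, 0.2]
gripper_width: 0.0912
```

Request:
{"op": "jog_arm", "data": {
  "moves": [-1,-1,-0.2,0,0,-1,-1,-0.2,0,0,-1,-1,-0.2,0,0,-1,-1,-0.2,0,0]
}}

```text
time_s: 35.57
tool_pos: [0.4373, -0.331, 0.2466]
tcp_rot: [0.702, 0.712, -0.0, 0.0]
wrist_force: [-0.3, 1.3, -0.1]
gripper_width: 0.0914
```

```bash
python3 w.py 24; python3 jar.py 24; python3 -c "
from h import *
plan([.4435,-.332,.0475],np.radians(91.2)); print(bot.get_state()['gripper_width'])"
```

```text
[ 0.4373 -0.331   0.2466] 35.5667
blob px [ 36. 178.] ctr 0.4269 -0.5896 r 56.8 col [124 118 108] touch [ 22 127  27 104]
blob px [274. 197.] ctr 0.4416 -0.332 r 26.1 col [132 125 114] touch [251 174  47  47]
blob px [  6. 255.] ctr 0.5146 -0.65 r 20.1 col [63 93 64] touch [  0 239  15  31]
shift [-0.031  0.051  1.657] turn -0.0011 yaw now 90.8 pos [ 0.4375 -0.3285  0.2463] t 35.6167
0.09082027174641234
```

View pics/w_24.png

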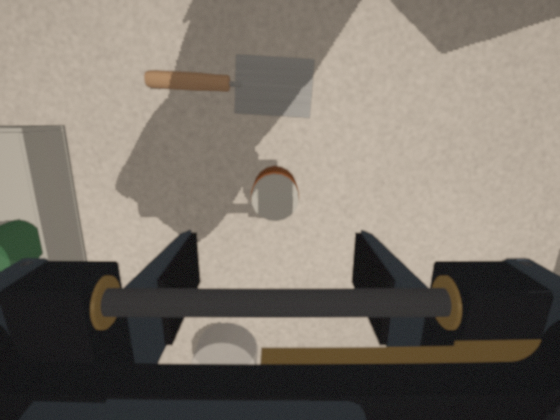

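Request:
{"op": "jog_arm", "data": {
  "moves": [-1,-0.028,0.037,0.3,0,-1,-0.028,0.037,0.6,0,-1,-0.028,0.037,0.9,0,-1,-0.028,0.037,0.9,0]
}}

```text
time_s: 35.95
tool_pos: [0.4399, -0.3258, 0.133]
tcp_rot: [0.701, 0.713, -0.0, -0.005]
wrist_force: [-1.3, 0.8, -2.2]
gripper_width: 0.0913
```

Request:
{"op": "jog_arm", "data": {
  "moves": [-1,0,0,0.3,0,-1,0,0,0.6,0,-1,0,0,0.74,0,-1,0,0,0.74,0]
}}

```text
time_s: 36.28
tool_pos: [0.4418, -0.3275, 0.0484]
tcp_rot: [0.701, 0.714, -0.0, -0.002]
wrist_force: [-0.5, 0.8, -0.2]
gripper_width: 0.0916
```

Request:
{"op": "jog_arm", "data": {
  "moves": [0.5,0,0,0,0,0.5,0,0,0,0,0.5,0,0,0,0,0.5,0,0,0,0,0.5,0,0,0,0]
}}

```text
time_s: 36.7
tool_pos: [0.4435, -0.3296, 0.0517]
tcp_rot: [0.701, 0.713, 0.0, 0.001]
wrist_force: [-0.8, 1.0, -0.3]
gripper_width: 0.0605
```

Request:
{"op": "jog_arm", "data": {
  "moves": [0.5,0,0,0,0,0.5,0,0,0,0]
}}

```text
time_s: 36.87
tool_pos: [0.4434, -0.3297, 0.0513]
tcp_rot: [0.701, 0.713, 0.0, 0.001]
wrist_force: [-1.9, 0.9, 10.2]
gripper_width: 0.0535
```

Request:
{"op": "jog_arm", "data": {
  "moves": [1,0,0,-0.1,0,1,0,0,-0.3,0,1,0,0,-0.6,0,1,0.2,0.03,-0.9,0,1,0.4,0.06,-1,0]
}}

```text
time_s: 37.28
tool_pos: [0.4505, -0.2822, 0.1753]
tcp_rot: [0.701, 0.713, 0.0, 0.002]
wrist_force: [0.5, -0.7, -0.1]
gripper_width: 0.0536
```

Request:
{"op": "jog_arm", "data": {
  "moves": [1,0.3,0.05,-0.2,0,1,0.65,0.1,-0.5,0,1,1,0.14,-0.5,0,1,1,0.14,-0.5,0]
}}

```text
time_s: 37.62
tool_pos: [0.4643, -0.1578, 0.2332]
tcp_rot: [0.701, 0.714, 0.001, 0.001]
wrist_force: [0.6, -0.3, -1.2]
gripper_width: 0.0537
```

Request:
{"op": "jog_arm", "data": {
  "moves": [1,0.33,0.05,0,0,1,0.66,0.1,0,0,1,1,0.14,0,0,1,1,0.14,0,0]
}}

```text
time_s: 37.95
tool_pos: [0.4785, -0.0355, 0.2312]
tcp_rot: [0.699, 0.715, 0.0, -0.0]
wrist_force: [0.1, -0.8, -0.9]
gripper_width: 0.0533
```

Request:
{"op": "jog_arm", "data": {
  "moves": [1,0.33,0,0,0,1,0.66,0,0,0,1,1,0,0,0,1,1,0,0,0]
}}

```text
time_s: 38.28
tool_pos: [0.4759, 0.0842, 0.2312]
tcp_rot: [0.7, 0.715, 0.0, -0.0]
wrist_force: [0.6, -0.8, -1.9]
gripper_width: 0.0539
```

```bash
python3 -c "
from h import *
plan([.4902,.1827,.2],np.radians(91.2)); print(bot.get_state()['gripper_width'])"
```

```text
shift [0.818 0.136 0.261] turn 0.0 yaw now 91.22 pos [0.4759 0.0842 0.2312] t 38.2833
0.05385225603110261
```

Request:
{"op": "jog_arm", "data": {
  "moves": [1,0.3,0.05,0,0,1,0.6,0.1,0,0,1,0.81,0.13,0,0,1,0.81,0.13,0.1,0,1,0.81,0.13,0.2,0]
}}

```text
time_s: 38.7
tool_pos: [0.4905, 0.1778, 0.2068]
tcp_rot: [0.7, 0.714, 0.0, 0.0]
wrist_force: [-0.4, -1.0, -1.2]
gripper_width: 0.0534
```

```bash
python3 w.py 25; python3 -c "
from h import *
plan([.4902,.1827,.1293],np.radians(91.2)); print(bot.get_state()['gripper_width'])"
```

```text
[0.4905 0.1778 0.2068] 38.7
shift [0.052 0.013 0.621] turn -0.0004 yaw now 91.07 pos [0.489  0.1765 0.2039] t 38.75
0.053592996830180664
```

View pics/w_25.png

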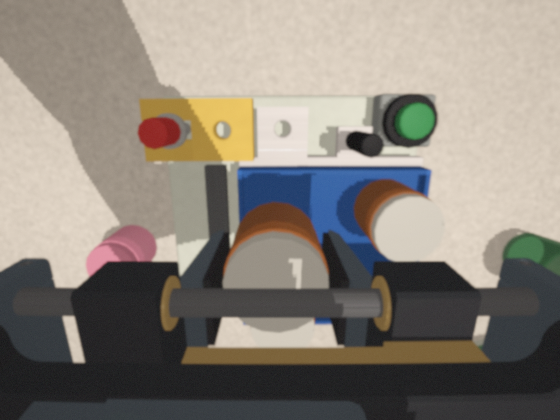

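Request:
{"op": "jog_arm", "data": {
  "moves": [1,0.055,0.01,0.1,0,1,0.055,0.01,0.2,0,1,0.055,0.01,0.35,0,1,0.055,0.01,0.47,0,1,0.055,0.01,0.47,0]
}}

```text
time_s: 39.17
tool_pos: [0.4899, 0.1823, 0.147]
tcp_rot: [0.701, 0.713, -0.002, -0.001]
wrist_force: [-0.9, 0.1, -1.9]
gripper_width: 0.0536
```

Request:
{"op": "jog_arm", "data": {
  "moves": [1,0,0,0,0,1,0,0,0,0]
}}

```text
time_s: 39.33
tool_pos: [0.4918, 0.1832, 0.1505]
tcp_rot: [0.701, 0.713, 0.0, 0.0]
wrist_force: [-0.2, 0.0, -1.0]
gripper_width: 0.0536
```

```bash
python3 -c "
from h import *
plan([.4902,.1827,.1293],np.radians(91.2)); print(bot.get_state()['wrist_force'])"
```

```text
shift [-0.004 -0.014  0.177] turn -0.0006 yaw now 90.98 pos [0.4918 0.1832 0.1505] t 39.3333
[-0.16400397  0.02934278 -0.95417346]
```

Request:
{"op": "jog_arm", "data": {
  "moves": [1,0,-0.01,0.06,0,1,0,-0.01,0.12,0,1,0,-0.01,0.15,0,1,0,-0.01,0.15,0,1,0,-0.01,0.15,0]
}}

```text
time_s: 39.75
tool_pos: [0.4902, 0.1834, 0.1319]
tcp_rot: [0.701, 0.713, -0.0, -0.0]
wrist_force: [-0.1, 0.2, -1.1]
gripper_width: 0.0537
```

Request:
{"op": "jog_arm", "data": {
  "moves": [1,0,0,0.015,0,1,0,0,0.03,0,1,0,0,0.03,0,1,0,0,0.03,0]
}}

```text
time_s: 40.08
tool_pos: [0.4907, 0.1836, 0.129]
tcp_rot: [0.701, 0.713, 0.0, 0.0]
wrist_force: [-1.8, -0.1, 5.5]
gripper_width: 0.0535
```

Request:
{"op": "jog_arm", "data": {
  "moves": [-0.3,0,0,0,0,-0.45,0,0,0,0,-0.45,0,0,0,0,-0.45,0,0,0,0]
}}

```text
time_s: 40.42
tool_pos: [0.4903, 0.1835, 0.1285]
tcp_rot: [0.701, 0.713, 0.0, 0.0]
wrist_force: [0.5, -1.3, -0.2]
gripper_width: 0.0662
```

Request:
{"op": "jog_arm", "data": {
  "moves": [-0.45,0,0,-0.2,0,-0.45,0,0,-0.5,0,-0.45,0,0,-1,0,-0.45,0,0,-1,0]
}}

```text
time_s: 40.75
tool_pos: [0.4916, 0.1839, 0.253]
tcp_rot: [0.701, 0.713, 0.002, 0.001]
wrist_force: [0.7, 0.8, 0.8]
gripper_width: 0.0661
```

Request:
{"op": "jog_arm", "data": {
  "moves": [1,0.2,-0.5,-0.4,0,1,0.4,-0.5,-0.4,0,1,0.4,-0.5,-0.4,0,1,0.4,-0.5,-0.4,0]
}}

```text
time_s: 41.08
tool_pos: [0.4289, 0.2318, 0.2981]
tcp_rot: [0.7, 0.714, 0.001, 0.0]
wrist_force: [0.2, -0.2, 1.0]
gripper_width: 0.0422
```

```bash
python3 w.py 26; python3 jar.py 26 .14
python3 - <<'E'
from h import *
p,d=viewer.capture("scene"); np.savez("scene4.npz",p=p,d=d)
cv2.imwrite("pics/scene4.png",cv2.resize(p[100:360,90:480],None,fx=2,fy=2)[:,:,::-1])
w=np.load("w_26.npz"); p=w['p'];st={'tool_pos':w['pos'],'tcp_rot':w['rot']}
P,uv=cloud("wrist",w['d'],None,st); col=p[uv[:,1],uv[:,0]].astype(int)
g=(col[:,1]>col[:,0]*1.6)&(col[:,1]>50)&(P[:,2]>.084)&(P[:,2]<.095)&(P[:,0]<.46)&(P[:,1]<.35)
print('btn',g.sum(),np.median(P[g],0),(P[g].min(0)+P[g].max(0))/2,np.ptp(P[g],0))
plan([.412,.292,.15],np.radians(91.2))
E
```

```text
[0.4289 0.2318 0.2981] 41.0833
blob px [303. 252.] ctr 0.4864 0.2676 r 24.8 col [197 189 176] touch [291 231  22  44]
blob px [245. 251.] ctr 0.4841 0.1992 r 17.9 col [191 183 170] touch [239 234  14  32]
blob px [275. 284.] ctr 0.5262 0.2346 r 38.6 col [ 36  65 113] touch [240 281  72   7]
blob px [241. 328.] ctr 0.5831 0.1968 r 21.5 col [201 193 179] touch [229 318  26  24]
blob px [307. 328.] ctr 0.5799 0.2698 r 22.6 col [202 194 180] touch [290 318  32  23]
btn 1039 [0.45158926 0.28348361 0.08695435] [0.42803448 0.22787928 0.08705339] [0.06340926 0.16037755 0.00605176]
shift [ 0.517 -0.137  1.218] turn -0.0004 yaw now 91.07 pos [0.4296 0.2303 0.2962] t 41.1833
```

View pics/w_26.png

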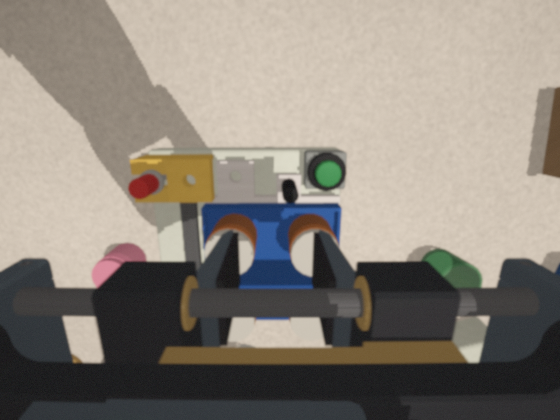

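View pics/scene4.png

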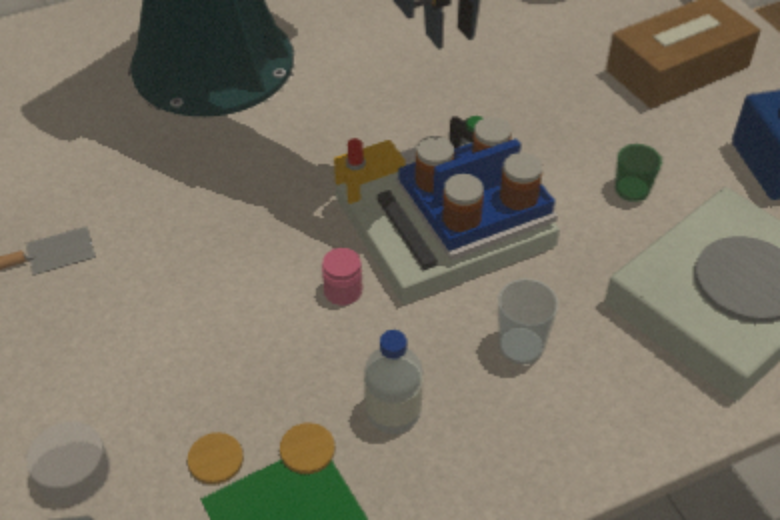

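Run:
```python
from h import *
w=np.load("w_26.npz"); p=w['p'];st={'tool_pos':w['pos'],'tcp_rot':w['rot']}
P,uv=cloud("wrist",w['d'],None,st); col=p[uv[:,1],uv[:,0]].astype(int)
near=(abs(P[:,0]-.412)<.03)&(abs(P[:,1]-.292)<.03)
g=near&(col[:,1]>col[:,0]*1.6)&(col[:,1]>60)
print('green',g.sum(),np.percentile(P[g],[2,50,98],axis=0).round(4))
t=g&(P[:,2]>.08); print((P[t].min(0)+P[t].max(0))/2,np.ptp(P[t],0))
k=near&(col.max(1)<55); print('black',k.sum(),np.percentile(P[k],[2,25,50,75,90,98],axis=0).round(4))
cv2.imwrite("pics/c26.png",cv2.resize(p[140:210,270:360],None,fx=7,fy=7,interpolation=cv2.INTER_CUBIC)[:,:,::-1])
```

```text
green 563 [[0.3978 0.2789 0.0763]
 [0.411  0.292  0.0865]
 [0.4269 0.3062 0.0881]]
[0.41088701 0.29246305 0.08446657] [0.02911433 0.02863896 0.00840312]
black 12542 [[0.3897 0.2626 0.0779]
 [0.3973 0.2689 0.3753]
 [0.4024 0.2753 0.3885]
 [0.4034 0.285  0.3935]
 [0.4064 0.2911 0.3943]
 [0.4088 0.2939 0.3948]]
```

View pics/c26.png

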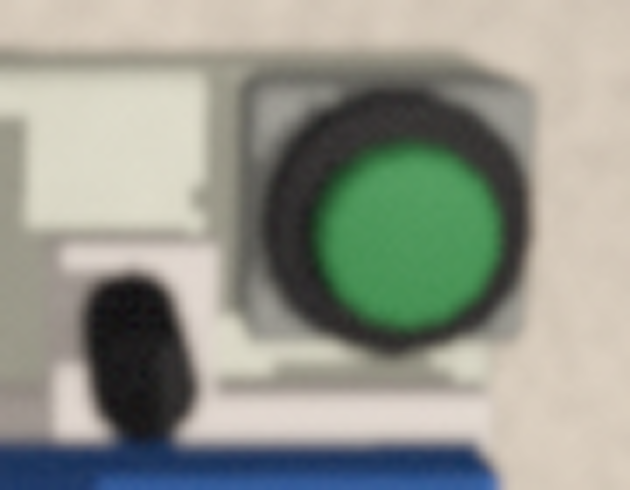

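```bash
python3 -c "
from h import *
plan([.411,.2925,.2],np.radians(91.2))"
```

```text
shift [ 0.521 -0.145  0.801] turn -0.0004 yaw now 91.07 pos [0.4296 0.2303 0.2962] t 41.1833
```

Request:
{"op": "jog_arm", "data": {
  "moves": [1,0.25,-0.1,0,0,1,0.52,-0.145,0,0,1,0.52,-0.145,0.3,0,1,0.52,-0.145,0.6,0,1,0.52,-0.145,0.8,0]
}}

```text
time_s: 41.6
tool_pos: [0.4103, 0.2913, 0.1967]
tcp_rot: [0.701, 0.713, -0.002, -0.0]
wrist_force: [-0.4, 0.5, -0.8]
gripper_width: 0.002
```

Request:
{"op": "jog_arm", "data": {
  "moves": [1,0,0,0.2,0,1,0,0,0.4,0,1,0,0,0.5,0,1,0,0,0.5,0,1,0,0,0.5,0]
}}

```text
time_s: 42.02
tool_pos: [0.4112, 0.2919, 0.1401]
tcp_rot: [0.701, 0.713, -0.001, -0.0]
wrist_force: [0.5, -1.1, -0.4]
gripper_width: 0.0004
```

```bash
python3 w.py 27; python3 -c "
from h import *
plan([.411,.2925,.1115],np.radians(91.2)); print(bot.get_state()['gripper_width'])"
```

```text
[0.4112 0.2919 0.1401] 42.0167
shift [ 0.001 -0.005  0.246] turn -0.0006 yaw now 90.98 pos [0.4116 0.2923 0.141 ] t 42.0667
0.0006542684048888492
```

View pics/w_27.png

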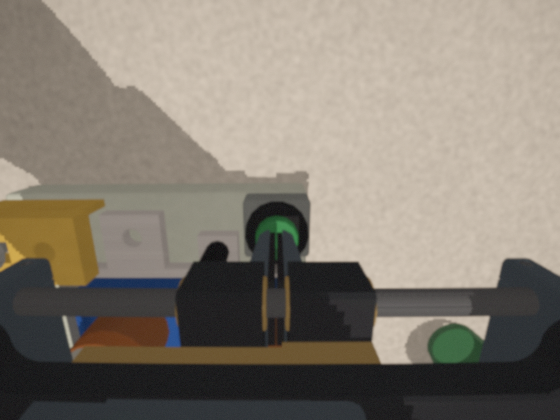

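Request:
{"op": "jog_arm", "data": {
  "moves": [1,0,-0.005,0.08,0,1,0,-0.005,0.16,0,1,0,-0.005,0.22,0,1,0,-0.005,0.22,0]
}}

```text
time_s: 42.4
tool_pos: [0.4097, 0.292, 0.1127]
tcp_rot: [0.701, 0.713, -0.001, -0.0]
wrist_force: [-0.6, -0.7, -0.5]
gripper_width: 0.0006
```

Request:
{"op": "jog_arm", "data": {
  "moves": [1,0,0,0.03,0,1,0,0,0.05,0,1,0,0,0.06,0,1,0,0,0.06,0]
}}

```text
time_s: 42.73
tool_pos: [0.4104, 0.2925, 0.1069]
tcp_rot: [0.701, 0.713, -0.0, -0.0]
wrist_force: [-1.4, -1.0, 4.7]
gripper_width: 0.0009
```

Request:
{"op": "jog_arm", "data": {
  "moves": [1,0,0,0.01,0,1,0,0,0.025,0,1,0,0,0.025,0,1,0,0,0.025,0]
}}

```text
time_s: 43.07
tool_pos: [0.4106, 0.2926, 0.1057]
tcp_rot: [0.701, 0.713, -0.0, -0.0]
wrist_force: [-13.2, -8.8, 41.5]
gripper_width: 0.0004
```

Request:
{"op": "jog_arm", "data": {
  "moves": [1,0,0,-0.1,0,1,0,0,-0.4,0,1,0,0,-0.7,0,1,0,0,-1,0]
}}

```text
time_s: 43.4
tool_pos: [0.4101, 0.2922, 0.2253]
tcp_rot: [0.701, 0.713, -0.0, -0.0]
wrist_force: [-0.3, 1.0, -0.4]
gripper_width: 0.0003
```

Request:
{"op": "jog_arm", "data": {
  "moves": [1,0.7,0.2,-0.6,0,1,0.7,0.2,-0.6,0,1,0.7,0.2,-0.6,0,1,0.7,0.2,-0.6,0,1,0.7,0.2,-0.6,0]
}}

```text
time_s: 43.82
tool_pos: [0.4332, 0.3778, 0.2967]
tcp_rot: [0.7, 0.714, 0.001, 0.0]
wrist_force: [0.5, -0.6, -1.6]
gripper_width: -0.0
```

Run:
```python
from h import *
for c in ["scene","top"]:
    p,d=viewer.capture(c); np.savez(c+"5.npz",p=p,d=d)
    q=p[100:360,90:480] if c=="scene" else p
    cv2.imwrite(f"pics/{c}5.png",cv2.resize(q,None,fx=2 if c=="scene" else 1.4,fy=2 if c=="scene" else 1.4)[:,:,::-1])
    P,uv=cloud(c,d); col=p[uv[:,1],uv[:,0]].astype(int)
    g=(abs(P[:,0]-.411)<.03)&(abs(P[:,1]-.292)<.03)&(col[:,1]>col[:,0]*1.6)&(col[:,1]>40); print(c,'green z',np.percentile(P[g][:,2],[50,90]) if g.sum() else None)
    r=(abs(P[:,0]-.424)<.04)&(abs(P[:,1]-.094)<.04)&(col[:,0]>90)&(col[:,1]<60); print('pin',np.median(P[r],0),P[r].max(0))
d0=np.load("scene4.npz")['p'].astype(int);d1=np.load("scene5.npz")['p'].astype(int)
```

```text
scene green z [0.08581075 0.08929846]
pin [0.42623337 0.09162976 0.12889342] [0.43648754 0.09817839 0.13249351]
top green z [0.61821209 0.62606502]
pin [0.42310584 0.0888946  0.13048297] [0.42962608 0.09938133 0.13876758]
```

View pics/scene5.png

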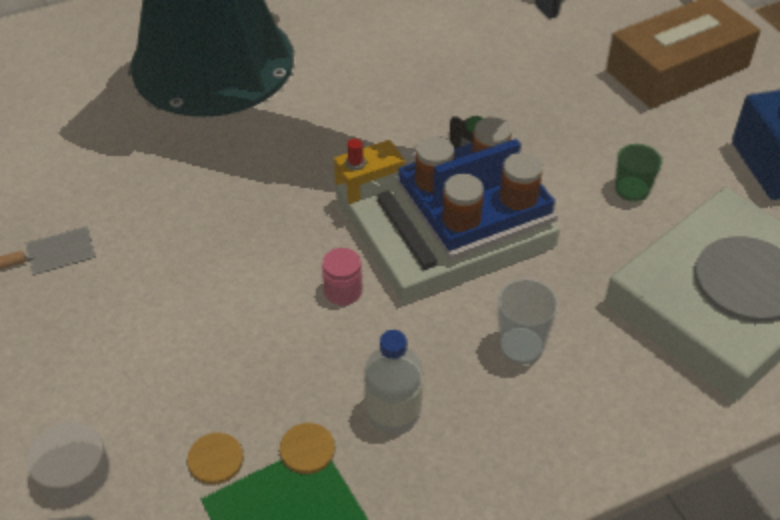

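View pics/top5.png

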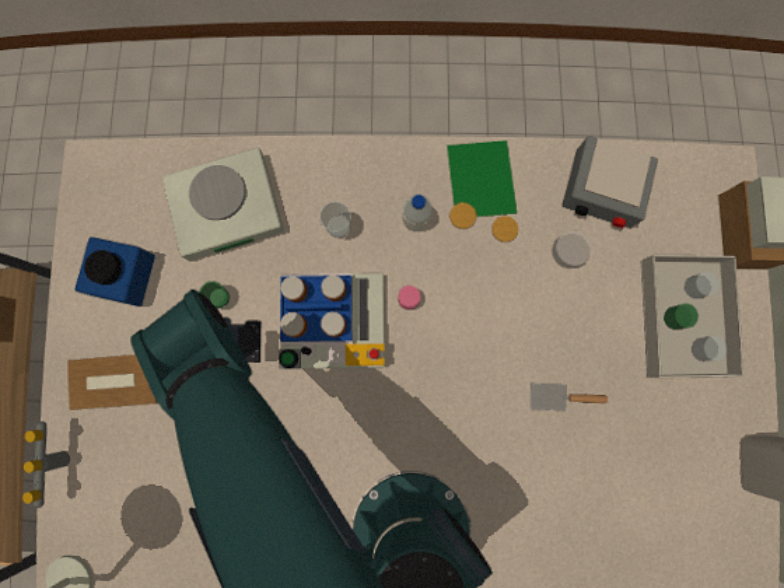

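```bash
python3 -c "
from bench import bot
print(bot.finish_job())"
```

```text
the job is handed in; nothing more can be done
None
```

The job is done and handed in at about 44 s. The hand-in gives no verdict, so these are my own last checks:

- **Pin:** moved from the bore to the side notch, upright, with its head top at about 0.13 m.
- **Deck:** slid 51 mm by the knob until it pushed back with about 21 N at the stop.
- **Carrier:** flat on both pegs, with its floor level at 0.0778 m and the pegs visible in their holes.
- **Jars:** all four amber jars stand upright on the carrier in the last scene and top pictures. I left the pink look-alike alone, and no jar was knocked aside that I noticed.
- **Button:** pressed fully down only after all four jars were aboard, and up again at about 0.086 m.
- **Other things:** in the last pictures the rest of the bench looks unmoved and the arm is clear.

**Disagreements and doubts:**
- The cameras disagreed by 3–5 mm on the pin's y position. I relied on the wrist camera, the grip width and contact for the fits.
- The last top-camera reading of the button's height was invalid (0.62 m), probably because the arm was in the way. The button height above comes from the scene camera.
- At the bottom of the press the wrist force briefly reached 41.5 N, at the fingertips. This is under the 120 N wrist limit. The 40 N limit is for the arm and gripper body, so I don't think it applies here, but I can't confirm that.

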